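# Put the mixing cup away in the slant-front case

### The job

Put the loose paint-mixing cup away: slide the case's left-hand door well back behind its neighbour, nest the cup straight and fully down on the two cups stacked inside, setting it in without dropping it, then let go and slide the door fully shut again. Keep the right-hand door shut, leave the stack where it stands, and do not disturb the puppet head, bell, pin vise or spoon.

Things in the scene. Friction and masses are not known exactly. Their poses are not given: they have to be found in the camera images.
- case: Fixed slant-front case of birch and glass, 520 wide (y) x 280 deep (x) x 300 mm high. Origin: centre of its underside; x points into it (the front faces -x, the robot), y to its left seen from the robot, z up. Inside: y -248 to +248 mm, floor 30 mm high. The door face leans back 30 degrees from upright, from the front sill (x -140, height 50 mm) to the top's front edge (x +4, height 300 mm).
- header_edge (a point): Middle of the lower front edge of the case's header (x -8, height 278 mm in the case): a bar along the top of the face, 25 mm tall up the slope, 34 mm thick. Behind it a closed glass top covers the case to its glass back. The cups stand under this edge or up to 25 mm behind it, so a tool can reach them only slanting in from the front, 25 to 50 degrees from vertical.
- left_door (a joint): Left-hand door, on the inner (rear) track: birch-edged glass, 256 mm wide, 258 mm up the slope, 8 mm thick, outer face 20 mm behind the case's front plane. Metres along the case's y: 0 = shut (its left edge at y +248 mm), growing towards -y behind the right-hand door to a stop at 0.17 (y +78 to +248 mm then clear). About 2 N moves it; stays where left; may start a little open.
- left_door_pull (a point): Centre of the left door's pull, case's axes: aluminium rib standing 30 mm out square to the door's face, 10 mm thick (along y), 70 mm long up the slope; point half-way along each, 15 mm off the door's face. When shut, 31 mm free on its left. The right-hand door's edge is at case y +8 mm, its face 16 mm prouder than the left door's: at full opening 29 mm are left between it and the rib.
- right_door (a joint): The right-hand door, same size, on the outer (front) track, 0 = shut (start), opens towards the case's +y, stop 0.17 m. To be left shut.
- cup_mid (a point): Loose empty cup of spun aluminium, 80 g, 50 mm tall, open above, upright on the turntable. Foot 36 mm diameter, tapering out to 52 mm at 32 mm height; there a square shoulder, and above it a straight band of 60 mm outer diameter, 32 to 50 mm high, wall 2.5 mm, mouth 55 mm inside. Point on its axis (z), 25 mm above the foot.
- stack_top_mid (a point): Upper one of two loose nested cups, same shape, in the case behind the left-hand door: point on its axis, 25 mm above its foot, 25 mm below its rim, 43 mm above the case's floor. Cups nest with the shoulder resting on the rim below: a nested cup sits 18 mm higher than the one under it, with about 1.5 mm of play sideways.
- stack_low_mid (a point): The lower cup of that stack, standing on the case's floor, same cup: point on its axis, 25 mm above its foot.
- turntable: Lazy-susan of birch, 270 mm diameter, its upper face 32 mm above the table; origin at the centre of its underside. It turns stiffly on its foot. The cup, head, bell and pin vise stand on it, about 85 mm from its centre and 120 mm apart.
- head_mid (a point): Bystander: half-painted marionette head on a small stand, 60 mm wide, 134 mm tall, on the turntable's far side; point at mid-height.
- bell_mid (a point): Bystander: copper bell, 55 mm diameter, 52 mm tall; point at mid-height.
- pin_vise_mid (a point): Bystander: chrome pin vise lying flat, 85 mm long, 12 mm thick; point at its centre.
- spoon_mid (a point): Bystander: horn spoon lying on the right-hand part of the case's glass top, 160 mm long, 42 mm wide, 12 mm high; point near its middle.
Things that resemble listed ones, but are neither listed nor needed, are in the scene too. Leave any blue, purple or yellow look-alike of the part that bears cup_mid alone.

How it is judged:
On the way, in this order (a step that is already met when the one before it is completed fails the run):
1. the left-hand door is slid behind its neighbour, open by more than 130 mm (value of joint left_door above 0.13 m), for 0.2 s.
2. with the door open the cup is nested on the stack and let go (value of joint left_door above 0.1 m and horizontal distance between cup_mid and stack_top_mid below 0.004 m and z of cup_mid in the frame of stack_top_mid between 0.014 and 0.0205 m and angle between cup_mid's own z axis and vertical below 0.08 rad and contact force between the fingers and cup below 0.05 N), for 0.3 s.
At the end, for the whole second after the job is handed in: The cup is nested on the stack: axis within 4 mm of the cup below, shoulder on its rim within 2.5 mm, upright within 4.5 degrees, at rest; the two stacked cups still nested, upright, on the case floor within 30 mm of where they stood; both doors shut within 6 mm (value of joint each of left_door, right_door below 0.006 m and horizontal distance between cup_mid and stack_top_mid below 0.004 m and z of cup_mid in the frame of stack_top_mid between 0.014 and 0.0205 m and horizontal distance between stack_top_mid and stack_low_mid below 0.004 m and z of stack_top_mid in the frame of stack_low_mid below 0.0205 m and z of stack_low_mid in the frame of case below 0.059 m and angle between cup_mid's own z axis and vertical below 0.08 rad and angle between stack_low_mid's own z axis and vertical below 0.05 rad and distance of stack_low_mid from where it was at the start of the episode below 0.03 m and linear speed of cup below 0.02 m/s); the robot touches nothing.
It fails at once if the right-hand door is slid open (value of joint right_door above 0.02 m).
It fails at once if the cup is dropped (falls freely faster than 0.6 m/s) (contact force between the fingers and cup below 0.01 N and linear speed of cup above 0.6 m/s).
It fails at once if the stack is knocked away, by more than 40 mm (distance of any of stack_low_mid, stack_top_mid from where it was at the start of the episode above 0.04 m).
It fails at once if a bystander is moved by more than 20 mm (distance of any of head_mid, bell_mid, pin_vise_mid, spoon_mid from where it was at the start of the episode above 0.02 m).
It also fails if it takes over 64 s, if anything falls off the work surface, if the arm or the gripper's body presses on something with over 40 N, if the wrist force passes 120 N, or if a joint passes its speed limit or range.

### The arm

A 6-joint arm with a two-finger parallel gripper is mounted at the origin on the work surface. World frame = base frame: x ahead of the robot, y to its left, z up, the work surface at z = 0. Lengths are in m, angles in rad, forces in N, time in s.
With the tool pointing down it reaches from about 0.3 to 0.875 m from the base axis. Payload 6.4 kg.
Tool frame: the origin (TCP) lies midway between the tips of the shut fingers; the grasp point (between the pads) lies 19 mm behind it; z points along the fingers, y is the line along which they close (so a half turn about z gives the same grasp; the last joint's range is limited). The gripper opens to 85 mm and grips with 20 to 120 N. Pads are 22 mm wide; open, the fingers measure 114 mm over their backs; the gripper's body (76 mm by 85 mm) begins 54 mm behind the grasp point. The pads swing forward as they close: fully open they stand 13 mm farther back than shut.
Start: joints at [-1.453, 0.181, 1.607, -0, 1.354, -0.206], TCP at [0.183, -0.545, 0.209] pointing down, gripper open.
Joint ranges: [-2.99, 2.99], [-0.89, 2.07], [0.3, 2.58], [-1.14, 4.28], [0, 2.63], [-3.12, 3.12]. Speed limits (rad/s): [2.57, 2.57, 3.01, 3.14, 3.14, 3.14].

### API

Orientations are given as a 3x3 rotation matrix whose columns are the frame's x, y, z axes.
In Python, from plant import r, cams gives the robot as it stands.
- The arm moves only by the shell command python3 -m pendant 'ROWS' [FORCE]. ROWS is JSON, a list that holds one entry, the list of rows, each a list of 7 numbers: the gripper's target within -1 to 1 (shut at 1, half-way at 0, fully open at -1), then the shift along the tool's x, y, z scaled (see below), then the turn, a rotation vector about the tool's x, y, z scaled (see below). In form: [[[hand, tx, ty, tz, rx, ry, rz], ...]]. A call has 1 to 10 rows; each row shifts and turns the commanded pose from where the row before left it, along the tool's axes as they then stand; what a row does not reach is not made up. The controller multiplies each number of a shift by 0.025 m and each number of a turn by 0.08 rad. A row lasts 1/8 s, in which the tool goes at most 62.5 mm and 10.7 degrees, less where a joint would pass 70% of its speed; a pose out of reach is approached as far as the arm can. A call with a number of a shift or a turn outside -1 to 1 is refused whole. A call with a gripper value outside its range is refused whole. The fingers move at their own pace and stop on an object; FORCE is the grip in N (left out, the last holds). Time passes only in rows, so rows that do not move let the fingers close. It gives the time, the measured TCP pose, the force, the opening and the grip force at its end, in the units of the state.
- r.observe(): the state, without advancing time (a new reading comes with each control period).
- cams.snapshot(name): name is "scene" or "side" or "wrist"; returns the picture (384x512x3 uint8, red, green, blue); there is no depth.
- cams.calibration(name): a dict with "fovy" (degrees; the focal length in pixels is half the picture's height over the tangent of half this angle, whatever the lens; pixels are square), "cx", "cy" (the principal point, pixels), "dist_coeffs" ([k1, k2, p1, p2, k3] as OpenCV has them; the pictures are not rectified), "rvec" (rotation vector, rad) and "tvec" (3), from world to camera coordinates, as OpenCV has them; the wrist camera has in their place "T_tool_cam" (4x4, takes a point from camera to tool coordinates, whose origin is the TCP and whose axes are the flange's). Camera axes: x right, y down, z forward; pixel columns grow to the right and rows downward; lengths in m; the calibration is good to about 2 mm. A picture is of the moment at which its call begins: read the wrist's pose just before it. calibration takes no time and is no camera call.
- r.close_job(): hands the job in; it is judged then, once.
The state is a dict: "t": time; "qpos": joint angles; "qvel": joint speeds; "joint_torque": joint torques, N m; "ee_pos": TCP position; "tcp_rot": TCP orientation; "ft_force": force on the tool from outside, world axes, zero at the start; "moment": the same for the moment, N m; "finger_gap": finger opening in m; "gripper_force": force on a finger pad.
Only numpy, scipy, OpenCV 4.12 (cv2) and the standard library are available. Lean on these libraries where they do the work, as an engineer would, in place of code of your own. Each camera call takes 0.05 s, during which the arm holds its last target. There are 200 camera calls.

## Working session

There is one attempt and no reset: what is moved stays moved. The work goes in short steps, Python scripts to look and compute and a shell command to move; the robot and the scene stay as the last step left them, time stands still between calls to the robot, and variables do not carry over. Pictures are saved under pics/ and viewed, at most 10 in all, crops included, and the job is handed in when it is done.

```bash
ls; mkdir -p pics; python3 - <<'E'
from plant import r,cams
import cv2,numpy as np
print(r.observe())
for n in("scene","side","wrist"):
    im=cams.snapshot(n); cv2.imwrite(f"pics/{n}0.png",im[:,:,::-1]); print(n,cams.calibration(n))
a=cv2.imread("pics/scene0.png");b=cv2.imread("pics/side0.png")
cv2.imwrite("pics/both0.png",cv2.resize(np.vstack([a,b]),(800,1200))[:600]) 
E
```

```text
pics
{'t': 0.0, 'qpos': array([-1.45328535e+00,  1.81516576e-01,  1.60798690e+00, -3.18223986e-05,
        1.35379985e+00, -2.06280925e-01]), 'qvel': array([ 0.00155734, -0.00095235,  0.00021338,  0.00060424,  0.00026596,
        0.000677  ]), 'joint_torque': array([-1.18265685e-03, -4.44876838e+01, -3.51332545e+01, -5.61769502e-04,
        9.19668353e-03, -1.40336894e-05]), 'ee_pos': array([ 0.18289149, -0.54452738,  0.20830814]), 'tcp_rot': array([[ 9.48033641e-01,  3.18170021e-01, -2.31421892e-04],
       [ 3.18169944e-01, -9.48032179e-01,  1.69522836e-03],
       [ 3.19975443e-04, -1.68076501e-03, -9.99998536e-01]]), 'ft_force': array([0.01338025, 0.33459838, 0.5307601 ]), 'moment': array([-0.03225252, -0.0282384 ,  0.00334603]), 'gripper_force': 0.0, 'finger_gap': 0.08539671046687435}
scene {'fovy': 49.14791198988257, 'cx': 249.8960889781208, 'cy': 198.68853060634356, 'dist_coeffs': array([-0.01835921,  0.        ,  0.        ,  0.        ,  0.        ]), 'rvec': array([ 2.75676642,  0.63094483, -0.10509884]), 'tvec': array([-0.36753837, -0.22407651,  1.62786462])}
side {'fovy': 42.108635564645844, 'cx': 249.56742382264224, 'cy': 192.04114275737902, 'dist_coeffs': array([-0.22351922,  0.        ,  0.        ,  0.        ,  0.        ]), 'rvec': array([ 0.34929925, -3.04840558,  0.50329153]), 'tvec': array([0.41001694, 0.26537279, 1.66036093])}
wrist {'fovy': 62.37094840936069, 'cx': 251.6692493499749, 'cy': 188.7978725612646, 'dist_coeffs': array([-0.00204441,  0.        ,  0.        ,  0.        ,  0.        ]), 'T_tool_cam': array([[ 1.28263703e-04, -9.55199546e-01, -2.95962515e-01,
         7.57541662e-02],
       [ 9.99999719e-01, -9.60294318e-05,  7.43306755e-04,
        -9.04639090e-04],
       [-7.38427387e-04, -2.95962527e-01,  9.55199266e-01,
        -1.66016991e-01],
       [ 0.00000000e+00,  0.00000000e+00,  0.00000000e+00,
         1.00000000e+00]])}
```

```bash
python3 - <<'E'
import cv2
for n in("scene","side"):
    cv2.imwrite(f"pics/{n}0b.png",cv2.resize(cv2.imread(f"pics/{n}0.png"),(800,600),interpolation=cv2.INTER_CUBIC))
E
```

```text
(no output)
```

View pics/scene0b.png

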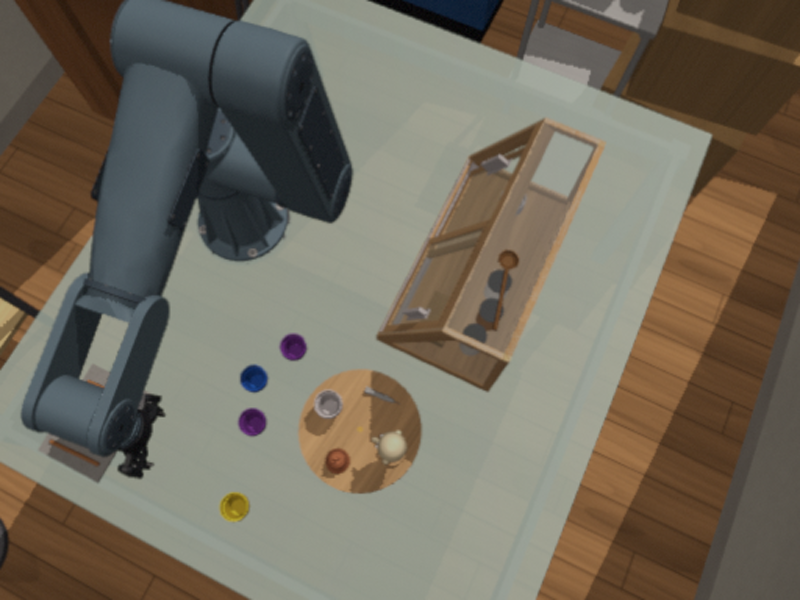

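View pics/side0b.png

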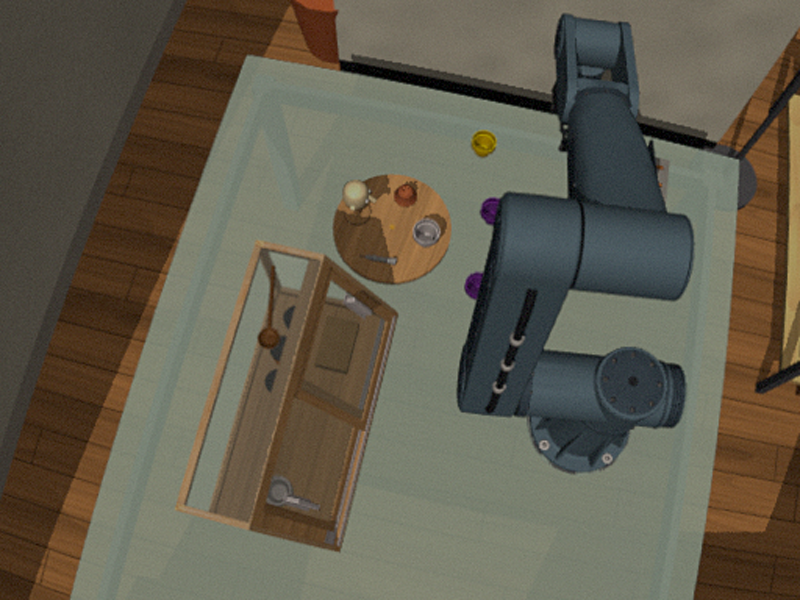

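The scene view shows the only bare-aluminium cup on the turntable at about (328,405) in the 800x600 picture, or (427,232) in the side view. The look-alikes are purple (293,347) and (252,422), blue (254,378) and yellow (234,507), so the aluminium one on the turntable is the cup meant. The left door's pull is near (495,165) in scene. In the side view the stack is near (278,490).

```bash
cat > h.py <<'E'
from plant import r,cams
import cv2,numpy as np
def KD(n):
    c=cams.calibration(n); f=192/np.tan(np.radians(c["fovy"])/2)
    return np.array([[f,0,c["cx"]],[0,f,c["cy"]],[0,0,1]]),c["dist_coeffs"],c
def pose(n,st=None):
    K,D,c=KD(n)
    if n=="wrist":
        T=np.eye(4);T[:3,:3]=st["tcp_rot"];T[:3,3]=st["ee_pos"];T=T@c["T_tool_cam"];return T[:3,:3],T[:3,3]
    R=cv2.Rodrigues(c["rvec"])[0];return R.T,-R.T@c["tvec"]
def ray(n,uv,st=None):
    K,D,_=KD(n);R,o=pose(n,st)
    p=cv2.undistortPoints(np.array([[uv]],float),K,D)[0,0];d=R@np.r_[p,1];return o,d/np.linalg.norm(d)
def onz(n,uv,z,st=None):
    o,d=ray(n,uv,st);return o+d*(z-o[2])/d[2]
def tri(rays):
    A=sum(np.eye(3)-np.outer(d,d) for o,d in rays);b=sum((np.eye(3)-np.outer(d,d))@o for o,d in rays)
    p=np.linalg.solve(A,b);return p,[np.linalg.norm(np.cross(p-o,d)) for o,d in rays]
def proj(n,P,st=None):
    K,D,_=KD(n);R,o=pose(n,st);return cv2.projectPoints(((np.atleast_2d(P)-o)@R),np.zeros(3),np.zeros(3),K,D)[0][:,0]
E
python3 - <<'E'
from h import *
np.set_printoptions(precision=4,suppress=True)
s=1/1.5625
for nm,z,a,b in [("cup rim",.082,(328,404),(427,232)),("TT",.032,(360,431),(392,229)),("BL",.3,(603,147),(180,508)),("FL",.3,(546,121),(250,527)),("FR",.3,(445,330),(325,258)),("BR",.3,(507,360),(260,243)),("head",.166,(392,445),(355,195)),("bell",.084,(337,460),(405,195))]:
    a=np.array(a)*s;b=np.array(b)*s
    print(nm,onz("scene",a,z),onz("side",b,z),tri([ray("scene",a),ray("side",b)]))
a=cv2.imread("pics/scene0.png")[65:285,235:395];b=cv2.imread("pics/side0.png")[145:365,105:265]
cv2.imwrite("pics/c1.png",cv2.resize(np.hstack([a,b]),None,fx=2.5,fy=2.5,interpolation=cv2.INTER_CUBIC))
E
```

```text
cup rim [ 0.4173 -0.3247  0.082 ] [ 0.4128 -0.3255  0.082 ] (array([ 0.4149, -0.3253,  0.0805]), [np.float64(0.0022166559647271533), np.float64(0.002216655964727044)])
TT [ 0.4993 -0.341   0.032 ] [ 0.4941 -0.3366  0.032 ] (array([ 0.4966, -0.3405,  0.0218]), [np.float64(0.001679121570559756), np.float64(0.0016791215705598622)])
BL [0.7176 0.3676 0.3   ] [0.7102 0.3739 0.3   ] (array([0.7158, 0.3746, 0.2888]), [np.float64(0.0025787395187476117), np.float64(0.002578739518747601)])
FL [0.5888 0.3746 0.3   ] [0.582  0.3739 0.3   ] (array([0.5856, 0.3749, 0.2977]), [np.float64(0.0033363280400542854), np.float64(0.0033363280400540408)])
FR [ 0.5861 -0.1325  0.3   ] [ 0.5783 -0.134   0.3   ] (array([ 0.5823, -0.1333,  0.2986]), [np.float64(0.003945020445096059), np.float64(0.003945020445096162)])
BR [ 0.7125 -0.1354  0.3   ] [ 0.7067 -0.1359  0.3   ] (array([ 0.7099, -0.1358,  0.2984]), [np.float64(0.0028190031193194693), np.float64(0.0028190031193194008)])
head [ 0.5822 -0.352   0.166 ] [ 0.576  -0.3377  0.166 ] (array([ 0.5804, -0.3495,  0.1407]), [np.float64(0.0005096080239534176), np.float64(0.0005096080239534926)])
bell [ 0.4885 -0.4208  0.084 ] [ 0.4797 -0.402   0.084 ] (array([ 0.4836, -0.4192,  0.0481]), [np.float64(0.0008632594705221677), np.float64(0.0008632594705222112)])
```

View pics/c1.png

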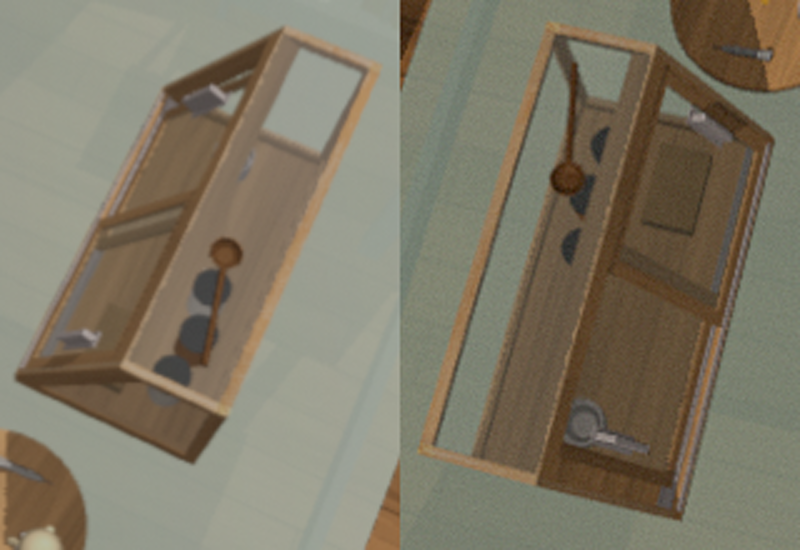

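The left half is the scene crop and the right half the side crop. The pull shows at scene crop (205,97) and side crop (622,441). The stack rim is at side crop (588,422), right beside the pull. The case is nearly square to the world axes.

```bash
python3 - <<'E'
from h import *
np.set_printoptions(precision=4,suppress=True)
A=lambda u,v:(235+u/2.5-.0,65+v/2.5)
B=lambda u,v:(105+(u-400)/2.5,145+v/2.5)
for nm,a,b in [("pull",(205,97),(622,441)),("pull low",(190,104),(647,448)),("pull hi",(222,92),(600,435)),("rpull",(80,340),(710,127)),("spoonbowl",(226,253),(567,179)),("sillL",(163,90),(682,518)),("sillR",(17,377),(772,138))]:
    print(nm,tri([ray("scene",A(*a)),ray("side",B(*b))]))
print("stack rim",onz("side",B(588,420),.098), "scene?",onz("scene",A(247,165),.098))
# cup colours: rim by ellipse
for n,(u,v) in (("scene",(210,259)),("side",(273,148))):
    im=cv2.imread(f"pics/{n}0.png"); w=im[v-25:v+25,u-25:u+25]; hsv=cv2.cvtColor(w,cv2.COLOR_BGR2HSV)
    m=(hsv[...,1]<70).astype(np.uint8)*255
    cs,_=cv2.findContours(m,cv2.RETR_EXTERNAL,cv2.CHAIN_APPROX_NONE); c=max(cs,key=cv2.contourArea); e=cv2.fitEllipse(cv2.convexHull(c)); print(n,e,(e[0][0]+u-25,e[0][1]+v-25),onz(n,(e[0][0]+u-25,e[0][1]+v-25),.075))
P=np.array([[.415,-.325,.082]])
print(proj("scene",P),proj("side",P))
a=cv2.imread("pics/scene0.png")[215:325,135:275];b=cv2.imread("pics/side0.png")[90:200,205:345]
cv2.imwrite("pics/c2.png",cv2.resize(np.hstack([a,b]),(800,314),interpolation=cv2.INTER_CUBIC))
E
```

```text
pull (array([0.5188, 0.3061, 0.1889]), [np.float64(0.001726703113570534), np.float64(0.0017267031135705087)])
pull low (array([0.4962, 0.3069, 0.1532]), [np.float64(0.006107107746870329), np.float64(0.00610710774687037)])
pull hi (array([0.5406, 0.3064, 0.217 ]), [np.float64(0.000597439548484448), np.float64(0.0005974395484842804)])
rpull (array([ 0.5113, -0.0915,  0.184 ]), [np.float64(0.002720695589678036), np.float64(0.002720695589677907)])
spoonbowl (array([0.6375, 0.0444, 0.3121]), [np.float64(0.0008992516137144867), np.float64(0.0008992516137146472)])
sillL (array([0.4396, 0.377 , 0.0468]), [np.float64(0.003191947898876474), np.float64(0.003191947898876377)])
sillR (array([ 0.4407, -0.1378,  0.0488]), [np.float64(0.0023441362645462145), np.float64(0.0023441362645461638)])
stack rim [0.5755 0.2867 0.098 ] scene? [0.6106 0.2855 0.098 ]
scene ((17.513925552368164, 15.921751022338867), (47.3367805480957, 78.44571685791016), 41.61528778076172) (202.51392555236816, 249.92175102233887) [ 0.38   -0.3087  0.075 ]Traceback (most recent call last):
  File "<stdin>", line 12, in <module>
cv2.error: OpenCV(4.12.0) /io/opencv/modules/imgproc/src/shapedescr.cpp:361: error: (-201:Incorrect size of input array) There should be at least 5 points to fit the ellipse in function 'fitEllipseNoDirect'
```

```bash
cat >> h.py <<'E'
from scipy.spatial.transform import Rotation as Ro, Slerp
def tgtR(yaw,tilt):  # tool z leans 'tilt' towards yaw, camera on near side
    s,c=np.sin(tilt),np.cos(tilt); return Ro.from_euler('z',yaw).as_matrix()@np.array([[-c,0,s],[0,1,0],[-s,0,-c]])
def plan(wps,p=None,R=None):
    "wps: (pos,R,n); prints rows tx ty tz rx ry rz"
    st=r.observe(); p=st["ee_pos"] if p is None else p; R=st["tcp_rot"] if R is None else R
    for P,R1,n in wps:
        dv=Ro.from_matrix(R.T@R1).as_rotvec()
        if dv[2]>0.2 and np.linalg.norm(dv)>2: dv=dv*(1-2*np.pi/np.linalg.norm(dv))
        for i in range(n):
            Rk=R@Ro.from_rotvec(dv*i/n).as_matrix()
            print(np.round(np.r_[Rk.T@(np.array(P)-p)/n/.025,dv/n/.08],2).tolist())
        print(); p,R=np.array(P),R1
E
python3 - <<'E'
from h import *
R0=Ro.from_euler('z',2.3).as_matrix()@tgtR(0,0)@np.eye(3)
R1=tgtR(0,.70)
# yaw partly while moving out and up, then finish
st=r.observe(); Ra=st["tcp_rot"]@Ro.from_euler('z',-1.44).as_matrix()
plan([((.33,-.45,.34),Ra,18),((.45,-.10,.38),tgtR(0,.35),20),((.43,.306,.30),R1,20)])
a=cv2.imread("pics/scene0.png")[215:325,135:275];b=cv2.imread("pics/side0.png")[90:200,205:345]
cv2.imwrite("pics/c2.png",cv2.resize(np.hstack([a,b]),(800,314),interpolation=cv2.INTER_CUBIC))
E
```

```text
[0.38, -0.1, -0.29, 0.0, 0.0, -1.0]
[0.38, -0.07, -0.29, 0.0, 0.0, -1.0]
[0.39, -0.03, -0.29, 0.0, 0.0, -1.0]
[0.39, -0.0, -0.29, 0.0, 0.0, -1.0]
[0.39, 0.03, -0.29, 0.0, 0.0, -1.0]
[0.38, 0.06, -0.29, 0.0, 0.0, -1.0]
[0.38, 0.09, -0.29, 0.0, 0.0, -1.0]
[0.37, 0.12, -0.29, 0.0, 0.0, -1.0]
[0.36, 0.15, -0.29, 0.0, 0.0, -1.0]
[0.35, 0.18, -0.29, 0.0, 0.0, -1.0]
[0.33, 0.2, -0.29, 0.0, 0.0, -1.0]
[0.31, 0.23, -0.29, 0.0, 0.0, -1.0]
[0.29, 0.25, -0.29, 0.0, 0.0, -1.0]
[0.27, 0.28, -0.29, 0.0, 0.0, -1.0]
[0.25, 0.3, -0.29, 0.0, 0.0, -1.0]
[0.23, 0.32, -0.29, 0.0, 0.0, -1.0]
[0.2, 0.33, -0.29, 0.0, 0.0, -1.0]
[0.17, 0.35, -0.29, 0.0, 0.0, -1.0]

[0.64, 0.37, -0.08, -0.15, -0.18, -0.85]
[0.61, 0.41, -0.08, -0.15, -0.18, -0.85]
[0.58, 0.46, -0.09, -0.15, -0.18, -0.85]
[0.55, 0.49, -0.09, -0.15, -0.18, -0.85]
[0.51, 0.53, -0.09, -0.15, -0.18, -0.85]
[0.47, 0.57, -0.09, -0.15, -0.18, -0.85]
[0.43, 0.6, -0.09, -0.15, -0.18, -0.85]
[0.39, 0.63, -0.09, -0.15, -0.18, -0.85]
[0.34, 0.65, -0.09, -0.15, -0.18, -0.85]
[0.3, 0.68, -0.08, -0.15, -0.18, -0.85]
[0.25, 0.7, -0.08, -0.15, -0.18, -0.85]
[0.2
[... 378 characters left out ...]
 0.14, 0.0, -0.22, 0.0]
[0.09, 0.81, 0.13, 0.0, -0.22, 0.0]
[0.1, 0.81, 0.13, 0.0, -0.22, 0.0]
[0.1, 0.81, 0.13, 0.0, -0.22, 0.0]
[0.1, 0.81, 0.13, 0.0, -0.22, 0.0]
[0.1, 0.81, 0.13, 0.0, -0.22, 0.0]
[0.11, 0.81, 0.13, 0.0, -0.22, 0.0]
[0.11, 0.81, 0.12, 0.0, -0.22, 0.0]
[0.11, 0.81, 0.12, 0.0, -0.22, 0.0]
[0.11, 0.81, 0.12, 0.0, -0.22, 0.0]
[0.11, 0.81, 0.12, 0.0, -0.22, 0.0]
[0.12, 0.81, 0.12, 0.0, -0.22, 0.0]
[0.12, 0.81, 0.11, 0.0, -0.22, 0.0]
[0.12, 0.81, 0.11, 0.0, -0.22, 0.0]
[0.12, 0.81, 0.11, 0.0, -0.22, 0.0]
[0.12, 0.81, 0.11, 0.0, -0.22, 0.0]
[0.13, 0.81, 0.11, 0.0, -0.22, 0.0]
[0.13, 0.81, 0.1, 0.0, -0.22, 0.0]
[0.13, 0.81, 0.1, 0.0, -0.22, 0.0]
[0.13, 0.81, 0.1, 0.0, -0.22, 0.0]
```

View pics/c2.png

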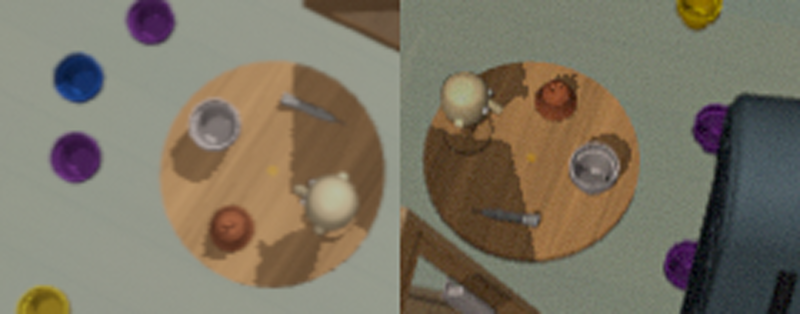

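The crop confirms it. The bare aluminium cup on the turntable is at crop (214,125), and the blue, purple and yellow ones are look-alikes. I'll go to the door first.

```bash
python3 -m pendant '[[[0,0.38,-0.1,-0.29,0,0,-1],[0,0.38,-0.07,-0.29,0,0,-1],[0,0.39,-0.03,-0.29,0,0,-1],[0,0.39,0,-0.29,0,0,-1],[0,0.39,0.03,-0.29,0,0,-1],[0,0.38,0.06,-0.29,0,0,-1],[0,0.38,0.09,-0.29,0,0,-1],[0,0.37,0.12,-0.29,0,0,-1],[0,0.36,0.15,-0.29,0,0,-1]]]' 20
python3 -m pendant '[[[0,0.35,0.18,-0.29,0,0,-1],[0,0.33,0.2,-0.29,0,0,-1],[0,0.31,0.23,-0.29,0,0,-1],[0,0.29,0.25,-0.29,0,0,-1],[0,0.27,0.28,-0.29,0,0,-1],[0,0.25,0.3,-0.29,0,0,-1],[0,0.23,0.32,-0.29,0,0,-1],[0,0.2,0.33,-0.29,0,0,-1],[0,0.17,0.35,-0.29,0,0,-1]]]'
python3 -c "
from plant import r;print(r.observe()['qpos'])"
```

```text
t: 1.27
ee_pos: [0.2569, -0.4974, 0.2743]
tcp_rot: [[0.501, 0.866, -0.0], [0.866, -0.501, 0.001], [0.001, -0.001, -1.0]]
ft_force: [-0.1, -0.6, 0.2]
finger_gap: 0.0425
gripper_force: 0.0
t: 2.4
ee_pos: [0.3305, -0.4502, 0.3395]
tcp_rot: [[-0.194, 0.981, -0.0], [0.981, 0.194, 0.001], [0.001, -0.0, -1.0]]
ft_force: [-0.1, 0.4, -0.5]
finger_gap: 0.0425
gripper_force: 0.0
[-1.15011969e+00  6.70419440e-02  1.47387899e+00  2.15914947e-05
  1.60144637e+00 -1.34572085e+00]
```

Tracks well. Next the 20+20 rows to the door.

```bash
python3 -m pendant '[[[0,0.64,0.37,-0.08,-0.15,-0.18,-0.85],[0,0.61,0.41,-0.08,-0.15,-0.18,-0.85],[0,0.58,0.46,-0.09,-0.15,-0.18,-0.85],[0,0.55,0.49,-0.09,-0.15,-0.18,-0.85],[0,0.51,0.53,-0.09,-0.15,-0.18,-0.85],[0,0.47,0.57,-0.09,-0.15,-0.18,-0.85],[0,0.43,0.6,-0.09,-0.15,-0.18,-0.85],[0,0.39,0.63,-0.09,-0.15,-0.18,-0.85],[0,0.34,0.65,-0.09,-0.15,-0.18,-0.85],[0,0.3,0.68,-0.08,-0.15,-0.18,-0.85]]]'
python3 -m pendant '[[[0,0.25,0.7,-0.08,-0.15,-0.18,-0.85],[0,0.2,0.71,-0.08,-0.15,-0.18,-0.85],[0,0.15,0.73,-0.07,-0.15,-0.18,-0.85],[0,0.1,0.73,-0.06,-0.15,-0.18,-0.85],[0,0.05,0.74,-0.05,-0.15,-0.18,-0.85],[0,0,0.74,-0.05,-0.15,-0.18,-0.85],[0,-0.05,0.74,-0.04,-0.15,-0.18,-0.85],[0,-0.11,0.74,-0.03,-0.15,-0.18,-0.85],[0,-0.16,0.73,-0.02,-0.15,-0.18,-0.85],[0,-0.2,0.72,0,-0.15,-0.18,-0.85]]]'
python3 - <<'E'
from h import *
print(r.observe()['qpos'])
plan([((.43,.306,.30),tgtR(0,.70),18)])
E
```

```text
t: 3.65
ee_pos: [0.3906, -0.2752, 0.3593]
tcp_rot: [[-0.754, 0.634, 0.173], [0.634, 0.771, -0.061], [-0.172, 0.063, -0.983]]
ft_force: [0.4, 0.9, 0.1]
finger_gap: 0.0428
gripper_force: 0.0
t: 4.9
ee_pos: [0.4511, -0.0998, 0.3799]
tcp_rot: [[-0.94, -0.001, 0.34], [-0.001, 1.0, 0.002], [-0.34, 0.002, -0.94]]
ft_force: [-0.3, -0.5, 0.1]
finger_gap: 0.0426
gripper_force: 0.0
[-0.63496537 -0.45365607  1.87263325  0.20669224  1.44318578 -2.20430494]
[0.1, 0.9, 0.15, 0.0, -0.25, 0.0]
[0.11, 0.9, 0.15, 0.0, -0.25, 0.0]
[0.11, 0.9, 0.15, 0.0, -0.25, 0.0]
[0.11, 0.9, 0.15, 0.0, -0.25, 0.0]
[0.12, 0.9, 0.14, 0.0, -0.25, 0.0]
[0.12, 0.9, 0.14, 0.0, -0.25, 0.0]
[0.12, 0.9, 0.14, 0.0, -0.25, 0.0]
[0.12, 0.9, 0.14, 0.0, -0.25, 0.0]
[0.13, 0.9, 0.13, 0.0, -0.25, 0.0]
[0.13, 0.9, 0.13, 0.0, -0.25, 0.0]
[0.13, 0.9, 0.13, 0.0, -0.25, 0.0]
[0.13, 0.9, 0.13, 0.0, -0.25, 0.0]
[0.14, 0.9, 0.12, 0.0, -0.25, 0.0]
[0.14, 0.9, 0.12, 0.0, -0.25, 0.0]
[0.14, 0.9, 0.12, 0.0, -0.25, 0.0]
[0.14, 0.9, 0.11, 0.0, -0.25, 0.0]
[0.15, 0.9, 0.11, 0.0, -0.25, 0.0]
[0.15, 0.9, 0.11, 0.0, -0.25, 0.0]
```

```bash
python3 -m pendant '[[[0,0.1,0.9,0.15,0,-0.25,0],[0,0.11,0.9,0.15,0,-0.25,0],[0,0.11,0.9,0.15,0,-0.25,0],[0,0.11,0.9,0.15,0,-0.25,0],[0,0.12,0.9,0.14,0,-0.25,0],[0,0.12,0.9,0.14,0,-0.25,0],[0,0.12,0.9,0.14,0,-0.25,0],[0,0.12,0.9,0.14,0,-0.25,0],[0,0.13,0.9,0.13,0,-0.25,0]]]'
python3 -m pendant '[[[0,0.13,0.9,0.13,0,-0.25,0],[0,0.13,0.9,0.13,0,-0.25,0],[0,0.13,0.9,0.13,0,-0.25,0],[0,0.14,0.9,0.12,0,-0.25,0],[0,0.14,0.9,0.12,0,-0.25,0],[0,0.14,0.9,0.12,0,-0.25,0],[0,0.14,0.9,0.11,0,-0.25,0],[0,0.15,0.9,0.11,0,-0.25,0],[0,0.15,0.9,0.11,0,-0.25,0]]]'
python3 - <<'E'
from h import *
np.set_printoptions(precision=4,suppress=True)
st=r.observe();print(st['qpos'])
w=cams.snapshot("wrist");cv2.imwrite("pics/w1.png",w[:,:,::-1])
c=np.array([.579,.120,0])
for q in(0,.026):print("pull expected",proj("wrist",c+np.array([[-.0557,.212-q,.186],[-.0687,.212-q,.1935],[-.0557-.0175,.212-q,.186-.030],[-.0557+.0175,.212-q,.186+.030]]),st).tolist())
print("stack rim",proj("wrist",[[.5755,.2867,.098]],st))
E
```

```text
t: 6.02
ee_pos: [0.4408, 0.103, 0.3401]
tcp_rot: [[-0.864, 0.001, 0.503], [0.002, 1.0, 0.002], [-0.503, 0.002, -0.864]]
ft_force: [0.5, -0.5, -0.2]
finger_gap: 0.0426
gripper_force: 0.0
t: 7.15
ee_pos: [0.4307, 0.3059, 0.3005]
tcp_rot: [[-0.76, 0.0, 0.65], [0.002, 1.0, 0.002], [-0.65, 0.002, -0.76]]
ft_force: [-0.3, -0.1, -0.1]
finger_gap: 0.0426
gripper_force: 0.0
[ 0.6462 -0.3324  2.0662 -0.5296  0.8813 -0.6922]
pull expected [[276.49946870581175, 164.0789880848669], [277.7311714779718, 162.22394766031442], [276.3507573832058, 129.88761576739202], [276.648167622899, 198.54321093709086]]
pull expected [[250.71106507133683, 164.11437684311926], [250.6741396465142, 162.2609226142286], [250.664606854255, 129.92046437898878], [250.75793852440196, 198.58118121537916]]
stack rim [[235.9249 133.7609]]
```

View pics/w1.png

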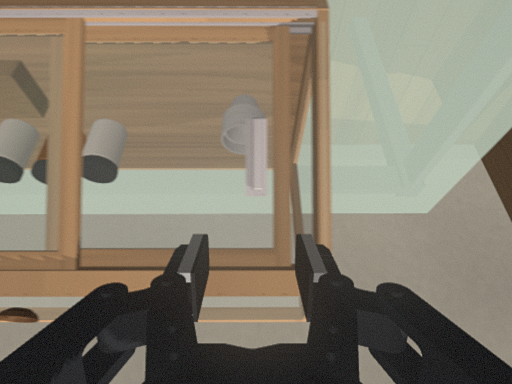

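The wrist view is inverted: right is +y and image-down is world-up. The rib's outer face runs from (257,118) to (257,195), about 6 px right of the fingers' mid-line at 252, so it is about 6 mm further +y. The stack mouth is near (241,133). Straddling the rib next.

```bash
python3 -m pendant '[[[0,0,0.06,1,0,0,0],[0,0,0.06,1,0,0,0],[0,0,0.06,1,0,0,0],[0,0,0.06,1,0,0,0],[0.1,0.03,0,0.7,0,0,0],[0.3,0.03,0,0.7,0,0,0],[0.6,0.03,0,0.6,0,0,0],[0.9,0,0,0,0,0,0],[0.9,0,0,0,0,0,0],[0.9,0,0,0,0,0,0]]]' 20
python3 -c "
from plant import r;print(r.observe()['qpos'])"
```

```text
t: 8.45
ee_pos: [0.5264, 0.3104, 0.1851]
tcp_rot: [[-0.761, 0.002, 0.649], [0.003, 1.0, 0.0], [-0.649, 0.002, -0.761]]
ft_force: [-0.9, -0.4, 0.5]
finger_gap: 0.0043
gripper_force: 0.8
[ 0.51972424 -0.00599123  2.04141794 -0.64509862  0.56518295 -0.59073425]
```

```bash
python3 - <<'E'
from h import *
st=r.observe()
w=cams.snapshot("wrist");s=cams.snapshot("side")
a=cv2.resize(w[:,:,::-1],(400,300));b=cv2.resize(s[210:360,120:320,::-1],(400,300),interpolation=cv2.INTER_CUBIC)
cv2.imwrite("pics/w2.png",np.hstack([a,b]))
E
```

```text
(no output)
```

View pics/w2.png

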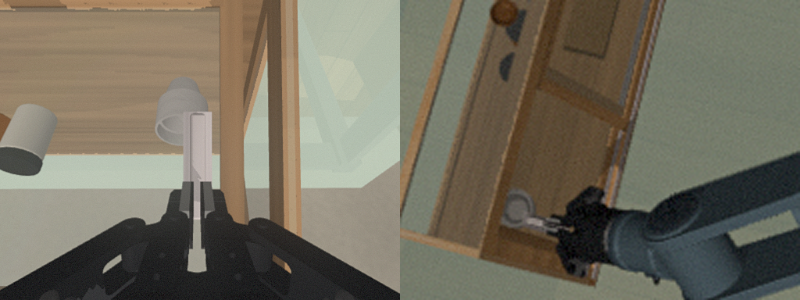

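```bash
python3 - <<'E'
from h import *
np.set_printoptions(precision=1,suppress=True)
st=r.observe()
c=np.array([.579,.120,0])
u=np.array([.5,0,.866]);n=np.array([-.866,0,.5]);o=c+[-.14,0,.05]
for s in(125,160,195):
  for k in(-20,10):
    P=o+u*s/1000+n*k/1000+[0,.190,0]; print(s,k,proj("wrist",P,st))
print("tcp",proj("wrist",st["ee_pos"],st))
w=cams.snapshot("wrist")[130:360,150:360,::-1]
cv2.imwrite("pics/w3.png",cv2.resize(w,None,fx=2.6,fy=2.6,interpolation=cv2.INTER_CUBIC))
E
```

```text
125 -20 [[249.  166.9]]
125 10 [[248.5 160.5]]
160 -20 [[249.1 224.4]]
160 10 [[248.6 228.6]]
195 -20 [[249.3 282.8]]
195 10 [[248.8 298. ]]
tcp [[250.1 228.1]]
```

View pics/w3.png

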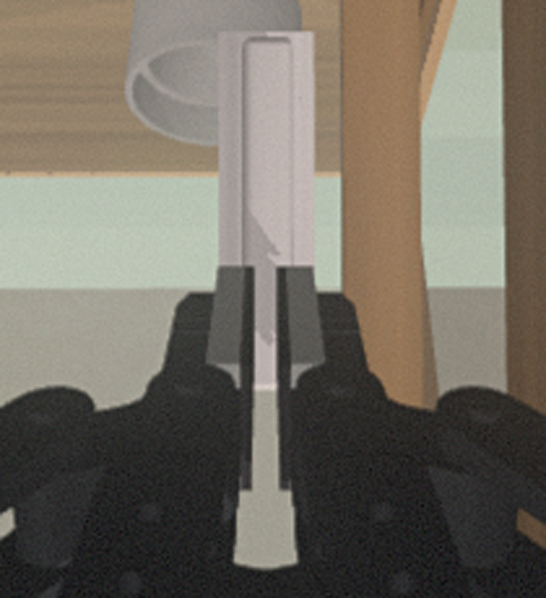

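The rib still shows in front of the tips, between and behind the fingers, with the outer part at crop (218..314, 31..265). It may not be between the pads. A small sideways probe will tell.

```bash
python3 -m pendant '[[[0.9,0,-0.3,0,0,0,0],[0.9,0,-0.3,0,0,0,0],[0.9,0,-0.3,0,0,0,0]]]'
python3 - <<'E'
from h import *
w=cams.snapshot("wrist")[...,::-1];cv2.imwrite("pics/w4.png",w)
g=cv2.imread("pics/w4.png")
# light rib columns at row 150
for y in(150,170,190,210): print(y,[int(x) for x in g[y,225:275:2].mean(1)])
E
```

```text
t: 8.98
ee_pos: [0.527, 0.2876, 0.1857]
tcp_rot: [[-0.76, 0.002, 0.65], [0.004, 1.0, 0.001], [-0.65, 0.003, -0.76]]
ft_force: [-5.5, 1.7, 3.6]
finger_gap: 0.0044
gripper_force: 3.3
150 [139, 142, 149, 153, 150, 151, 165, 163, 160, 168, 140, 151, 177, 179, 181, 182, 183, 187, 186, 190, 187, 195, 191, 193, 165]
170 [154, 154, 127, 129, 138, 136, 170, 163, 161, 167, 140, 149, 179, 183, 184, 188, 185, 189, 188, 193, 188, 192, 192, 195, 159]
190 [136, 135, 136, 138, 140, 137, 166, 165, 163, 170, 143, 150, 182, 183, 186, 186, 190, 189, 191, 191, 190, 193, 194, 196, 152]
210 [194, 194, 194, 195, 194, 194, 171, 166, 165, 167, 156, 147, 176, 185, 188, 192, 186, 189, 192, 191, 190, 196, 191, 197, 193]
```

The rib kept its place relative to the tool, so the door is coming along at about 1.7 N. Continuing.

```bash
python3 -m pendant '[[[0.9,0,-0.5,0,0,0,0],[0.9,0,-0.6,0,0,0,0],[0.9,0,-0.6,0,0,0,0],[0.9,0,-0.6,0,0,0,0]]]'
python3 -m pendant '[[[0.9,0,-0.6,0,0,0,0],[0.9,0,-0.6,0,0,0,0],[0.9,0,-0.5,0,0,0,0],[0.9,0,-0.5,0,0,0,0],[0.9,0,0,0,0,0,0],[0.9,0,0,0,0,0,0]]]'
python3 - <<'E'
from h import *
a=cv2.resize(cams.snapshot("wrist")[...,::-1],(400,300));b=cv2.resize(cams.snapshot("side")[210:360,120:320,::-1],(400,300),interpolation=cv2.INTER_CUBIC)
cv2.imwrite("pics/w5.png",np.hstack([a,b]))
E
```

```text
t: 9.52
ee_pos: [0.527, 0.2298, 0.1857]
tcp_rot: [[-0.76, 0.003, 0.65], [0.004, 1.0, 0.001], [-0.65, 0.003, -0.76]]
ft_force: [-5.0, 2.4, 4.5]
finger_gap: 0.0042
gripper_force: 4.5
t: 10.28
ee_pos: [0.5268, 0.1743, 0.1856]
tcp_rot: [[-0.76, 0.004, 0.65], [0.004, 1.0, -0.001], [-0.65, 0.002, -0.76]]
ft_force: [-8.3, -0.4, 7.1]
finger_gap: 0.0041
gripper_force: 6.2
```

View pics/w5.png

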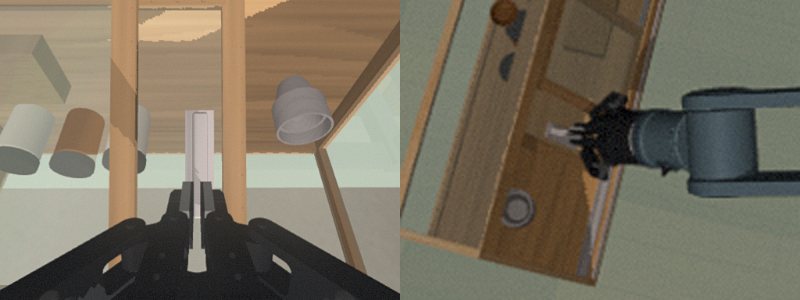

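The door is open: its left stile is at wrist crop x≈232, the rib is around y≈0.177 m (about 0.155 open), and the stack is clear at side (178,314). I'm backing off and measuring the stack and the cup.

```bash
python3 -m pendant '[[[0.9,0,0,-0.4,0,0,0],[0.5,0,0,-0.8,0,0,0],[0.2,0,0,-1,0,0,0],[0,0,0,-1,0,0,0]]]'
cat > m.py <<'E'
from h import *
def grey(n,u,v,h,smax=45,st=None,save=None,vmin=60):
    im=cams.snapshot(n)[...,::-1]
    if save: cv2.imwrite(save,im)
    x0,y0=max(0,u-h),max(0,v-h); w=np.ascontiguousarray(im[y0:v+h,x0:u+h]); hs=cv2.cvtColor(cv2.GaussianBlur(w,(3,3),0),cv2.COLOR_BGR2HSV)
    m=((hs[...,1]<smax)&(hs[...,2]>vmin)).astype(np.uint8)*255; m=cv2.morphologyEx(m,cv2.MORPH_OPEN,np.ones((3,3)))
    k,l,s,c=cv2.connectedComponentsWithStats(m)
    for i in range(1,k):
        if s[i,4]>40: 
            cs,_=cv2.findContours((l==i).astype(np.uint8),cv2.RETR_EXTERNAL,cv2.CHAIN_APPROX_NONE); hu=cv2.convexHull(max(cs,key=len))
            print(n,"bbox",(s[i,:2]+[x0,y0]).tolist(),s[i,2:4].tolist(),"area",s[i,4],"ell",[np.round(t,1).tolist() for t in cv2.fitEllipse(hu)] if len(hu)>5 else "",(x0,y0))
E
python3 - <<'E'
from m import *
grey("side",178,314,22,save="pics/s5.png"); grey("side",273,148,24,70); grey("scene",210,259,24,70,save="pics/sc5.png")
for n,v in(("s5",(178,314)),("s5",(273,148)),("sc5",(210,259))):
    im=cv2.imread(f"pics/{n}.png");hs=cv2.cvtColor(im,cv2.COLOR_BGR2HSV);print(n,hs[v[1],v[0]-22:v[0]+22:2,1].tolist())
E
```

```text
t: 10.88
ee_pos: [0.4739, 0.1749, 0.2464]
tcp_rot: [[-0.761, 0.003, 0.649], [0.004, 1.0, -0.0], [-0.649, 0.002, -0.761]]
ft_force: [-0.1, 0.7, 0.1]
finger_gap: 0.0426
gripper_force: 0.0
side bbox [172, 305] [15, 18] area 195 ell [[22.6, 22.2], [14.6, 19.4], 9.8] (156, 292)
side bbox [279, 124] [18, 48] area 527 ell  (249, 124)
side bbox [265, 140] [17, 17] area 222 ell [[23.6, 24.2], [16.5, 17.1], 58.2] (249, 124)
scene bbox [186, 235] [43, 48] area 643 ell  (186, 235)
scene bbox [201, 250] [18, 18] area 262 ell [[23.5, 23.3], [17.7, 18.2], 42.7] (186, 235)
s5 [81, 89, 96, 84, 89, 142, 142, 152, 60, 31, 27, 26, 38, 26, 13, 22, 137, 148, 141, 149, 146, 146]
s5 [136, 146, 140, 136, 140, 142, 140, 32, 40, 37, 29, 30, 34, 26, 18, 47, 156, 142, 145, 31, 36, 29]
sc5 [23, 23, 21, 55, 118, 119, 98, 23, 22, 25, 24, 22, 24, 22, 26, 35, 116, 117, 118, 118, 121, 119]
```

```bash
python3 - <<'E'
from m import *
np.set_printoptions(precision=4,suppress=True)
for dz in(.077,.082):
    print("cup",onz("side",(272.6,148.2),dz),onz("scene",(209.5,258.3),dz),"stack",onz("side",(178.6,314.2),dz+.016))
st=r.observe(); P=proj("wrist",[[.577,.287,.098]],st)[0]; print(P)
grey("wrist",int(P[0]),int(P[1]),60,45,st,save="pics/w6.png")
im=cv2.imread("pics/w6.png");hs=cv2.cvtColor(im,cv2.COLOR_BGR2HSV);u,v=P.astype(int)
print(hs[v,u-50:u+50:4,1].tolist(),hs[v-50:v+50:4,u,1].tolist())
E
```

```text
cup [ 0.4155 -0.3282  0.077 ] [ 0.4148 -0.3239  0.077 ] stack [0.5802 0.2913 0.093 ]
cup [ 0.4153 -0.326   0.082 ] [ 0.4156 -0.3245  0.082 ] stack [0.5794 0.2915 0.098 ]
[352.9956 142.7316]
wrist bbox [328, 95] [58, 70] area 3072 ell [[62.4, 49.1], [58.5, 70.6], 167.4] (292, 82)
wrist bbox [390, 140] [22, 62] area 943 ell [[141.9, 75.2], [57.4, 111.9], 45.2] (292, 82)
wrist bbox [296, 180] [87, 22] area 1869 ell [[46.2, 112.2], [75.6, 89.0], 108.6] (292, 82)
[104, 96, 102, 103, 104, 101, 106, 20, 32, 23, 29, 20, 28, 21, 25, 17, 22, 21, 20, 26, 20, 45, 90, 92, 94] [106, 22, 17, 33, 22, 22, 27, 26, 23, 25, 20, 26, 24, 24, 23, 19, 22, 26, 39, 95, 98, 96, 22, 21, 19]
```

```bash
python3 -m pendant '[[[-0.9,0,-1,-0.1,0,0,0],[-0.9,0,-1,-0.1,0,0,0],[-0.9,0,-1,-0.1,0,0,0],[-0.9,0,-1,0,0,0,0],[-0.9,0,-1,0,0,0,0],[-0.9,0,-1,0,0,0,0],[-0.9,0,-1,0,0,0,0],[-0.9,0,-1,0,0,0,0]]]'
python3 -m pendant '[[[-0.9,0,-1,0,0,0,0],[-0.9,0,-1,0,0,0,0],[-0.9,0,-1,0,0,0,0],[-0.9,0,-1,0,0,0,0],[-0.9,0,-1,0,0,0,0],[-0.9,0,-1,0,0,0,0],[-0.9,0,-1,0,0,0,0]]]'
python3 -m pendant '[[[-0.9,0.9,-0.71,-0.07,0,0,0],[-0.9,0.9,-0.71,-0.07,0,0,0],[-0.9,0.9,-0.71,-0.07,0,0,0],[-0.9,0.9,-0.71,-0.07,0,0,0],[-0.9,0.9,-0.71,-0.07,0,0,0],[-0.9,0.9,-0.71,-0.07,0,0,0],[-0.9,0.9,-0.71,-0.07,0,0,0],[-0.9,0,0,0,0,0,0]]]'
python3 - <<'E'
from m import *
np.set_printoptions(precision=4,suppress=True)
st=r.observe(); print(st['qpos']); P=proj("wrist",[[.4155,-.325,.082],[.4155+.03,-.325,.082]],st); print(P)
grey("wrist",int(P[0,0]),int(P[0,1]),70,45,st,save="pics/w7.png")
im=cv2.imread("pics/w7.png");hs=cv2.cvtColor(im,cv2.COLOR_BGR2HSV);u,v=P[0].astype(int)
print(hs[v,u-60:u+60:4,1].tolist(),hs[v-60:v+60:4,u,1].tolist())
E
```

```text
t: 12.08
ee_pos: [0.469, -0.026, 0.2497]
tcp_rot: [[-0.762, 0.004, 0.648], [0.005, 1.0, -0.0], [-0.648, 0.003, -0.762]]
ft_force: [0.2, 0.1, -0.2]
finger_gap: 0.081
gripper_force: 0.0
t: 12.95
ee_pos: [0.4682, -0.201, 0.249]
tcp_rot: [[-0.762, 0.004, 0.648], [0.006, 1.0, 0.0], [-0.648, 0.004, -0.762]]
ft_force: [1.2, -0.1, 0.7]
finger_gap: 0.0809
gripper_force: 0.0
t: 13.95
ee_pos: [0.3798, -0.2944, 0.2003]
tcp_rot: [[-0.808, 0.068, 0.586], [0.067, 0.997, -0.024], [-0.586, 0.02, -0.81]]
ft_force: [-0.5, -0.4, -0.5]
finger_gap: 0.0815
gripper_force: 0.0
[-1.3651 -0.3237  2.2347  0.671   1.1538 -3.1175]
[[216.4365 133.5796]
 [221.3226 156.5758]]
wrist bbox [185, 85] [67, 72] area 3707 ell [[72.4, 60.1], [66.9, 74.3], 178.5] (146, 63)
[115, 114, 112, 112, 112, 114, 109, 46, 32, 27, 24, 26, 26, 19, 25, 29, 30, 18, 28, 24, 22, 27, 26, 33, 71, 112, 112, 109, 117, 108] [113, 113, 104, 26, 34, 30, 32, 30, 24, 24, 25, 29, 24, 28, 27, 29, 23, 25, 33, 31, 31, 44, 108, 111, 108, 101, 102, 108, 102, 105]
```

The last joint ran to its range limit in this pose, so I'll pick the cup leaning along about -0.5 rad yaw instead. The cup estimate is confirmed: far rim point predicted at row 156.6, seen at 157.

```bash
python3 - <<'E'
from h import *
psi=-.5;d=np.array([np.cos(psi),np.sin(psi),0]);R=tgtR(psi,.70);c=np.array([.4155,-.325,0])
T=c+.006*d+[0,0,.070]; pre=T-.11*R[:,2]
plan([(pre,R,8),(T,R,6)]);print(pre,T)
E
```

```text
[0.22, -0.01, 0.12, 0.44, -0.12, 0.51]
[0.22, -0.02, 0.12, 0.44, -0.12, 0.51]
[0.22, -0.02, 0.12, 0.44, -0.12, 0.51]
[0.22, -0.03, 0.12, 0.44, -0.12, 0.51]
[0.22, -0.03, 0.12, 0.44, -0.12, 0.51]
[0.22, -0.04, 0.12, 0.44, -0.12, 0.51]
[0.22, -0.04, 0.12, 0.44, -0.12, 0.51]
[0.22, -0.05, 0.12, 0.44, -0.12, 0.51]

[-0.0, 0.0, 0.73, 0.0, 0.0, 0.0]
[-0.0, 0.0, 0.73, 0.0, 0.0, 0.0]
[-0.0, 0.0, 0.73, 0.0, 0.0, 0.0]
[-0.0, 0.0, 0.73, 0.0, 0.0, 0.0]
[-0.0, 0.0, 0.73, 0.0, 0.0, 0.0]
[-0.0, 0.0, 0.73, 0.0, 0.0, 0.0]

[ 0.35857653 -0.29390257  0.15413264] [ 0.4207655  -0.32787655  0.07      ]
```

```bash
python3 -m pendant '[[[-0.9,0.22,-0.01,0.12,0.44,-0.12,0.51],[-0.9,0.22,-0.02,0.12,0.44,-0.12,0.51],[-0.9,0.22,-0.02,0.12,0.44,-0.12,0.51],[-0.9,0.22,-0.03,0.12,0.44,-0.12,0.51],[-0.9,0.22,-0.03,0.12,0.44,-0.12,0.51],[-0.9,0.22,-0.04,0.12,0.44,-0.12,0.51],[-0.9,0.22,-0.04,0.12,0.44,-0.12,0.51],[-0.9,0.22,-0.05,0.12,0.44,-0.12,0.51],[-0.9,0,0,0,0,0,0]]]'
python3 - <<'E'
from m import *
np.set_printoptions(precision=4,suppress=True)
st=r.observe(); print(st['qpos']); d=np.array([np.cos(-.5),np.sin(-.5),0]);P=proj("wrist",[[.4155,-.325,.082],np.array([.4155,-.325,.082])+.03*d],st); print(P)
grey("wrist",int(P[0,0]),int(P[0,1]),80,45,st,save="pics/w8.png")
R=tgtR(-.5,.7);T=np.array([.4155,-.325,0])+.006*d+[0,0,.070];plan([(T,R,6)])
E
```

```text
t: 15.12
ee_pos: [0.3593, -0.2927, 0.1537]
tcp_rot: [[-0.673, 0.476, 0.566], [0.364, 0.879, -0.307], [-0.644, -0.0, -0.765]]
ft_force: [-0.2, 0.2, -0.9]
finger_gap: 0.0812
gripper_force: 0.0
[-1.3357 -0.5252  2.4934  0.7268  0.8055 -2.8291]
[[248.9106 185.5569]
 [249.0146 203.0195]]
wrist bbox [168, 105] [26, 21] area 283 ell  (168, 105)
wrist bbox [217, 131] [68, 73] area 3802 ell [[82.7, 64.4], [70.1, 76.2], 5.0] (168, 105)
wrist bbox [168, 205] [119, 60] area 4025 ell [[51.7, 132.9], [93.4, 133.0], 97.1] (168, 105)
wrist bbox [298, 228] [30, 37] area 834 ell [[150.4, 140.2], [37.5, 43.0], 135.1] (168, 105)
[0.0, -0.01, 0.73, 0.0, 0.0, 0.01]
[0.0, -0.01, 0.73, 0.0, 0.0, 0.01]
[0.0, -0.01, 0.73, 0.0, 0.0, 0.01]
[0.0, -0.01, 0.73, 0.0, 0.0, 0.01]
[0.0, -0.01, 0.73, 0.0, 0.0, 0.01]
[0.0, -0.01, 0.73, 0.0, 0.0, 0.01]
```

```bash
python3 -m pendant '[[[-0.9,0,0,0.73,0,0,0],[-0.9,0,0,0.73,0,0,0],[-0.9,0,0,0.73,0,0,0],[-0.9,0,0,0.73,0,0,0],[-0.9,0,0,0.73,0,0,0],[-0.9,0,0,0.73,0,0,0],[-0.9,0,0,0,0,0,0]]]'
python3 - <<'E'
from h import *
st=r.observe(); print(st['qpos'])
d=np.array([np.cos(-.5),np.sin(-.5),0]);T=np.array([.4155,-.325,0])+.006*d+[0,0,.070];plan([(T,tgtR(-.5,.7),1)])
cv2.imwrite("pics/w9.png",cams.snapshot("wrist")[...,::-1])
E
```

```text
t: 16.05
ee_pos: [0.4228, -0.327, 0.0742]
tcp_rot: [[-0.676, 0.478, 0.561], [0.368, 0.878, -0.305], [-0.639, -0.0, -0.769]]
ft_force: [0.3, 0.5, -0.4]
finger_gap: 0.0811
gripper_force: 0.0
[-1.14215698 -0.03952779  2.36513579  1.069689    0.45260609 -3.11817489]
[0.15, -0.07, 0.09, 0.01, -0.08, 0.02]
```

View pics/w9.png

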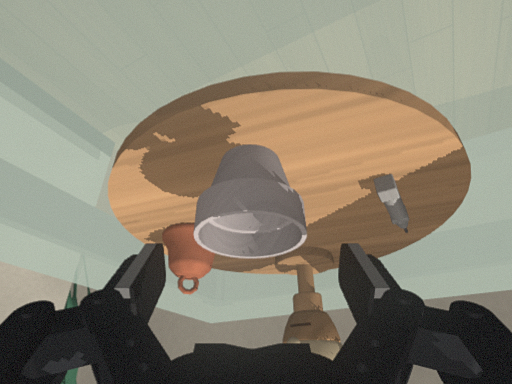

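The view shows the cup centred between the fingers, rim ellipse at (250,232), with bell and vise clear. Joint 6 is at its limit again, so I'm turning the tool about the vertical around the cup before gripping.

```bash
python3 -m pendant '[[[-0.9,0,0,0,0.64,0,0.77],[-0.9,0,0,0,0.64,0,0.77],[-0.9,0,0,0,0.64,0,0.77],[-0.9,0,0,0,0.64,0,0.77],[-0.9,0,0,0,0,0,0]]]'
python3 - <<'E'
from h import *
st=r.observe(); print(st['qpos']); R=st['tcp_rot'];psi=np.arctan2(R[1,2],R[0,2]);print(psi)
d=np.array([np.cos(psi),np.sin(psi),0]);T=np.array([.4155,-.325,0])+.006*d+[0,0,.070];plan([(T,tgtR(psi,.7),2)])
E
```

```text
t: 16.73
ee_pos: [0.4209, -0.3261, 0.0738]
tcp_rot: [[-0.547, 0.708, 0.447], [0.546, 0.706, -0.452], [-0.635, -0.003, -0.772]]
ft_force: [-1.1, -0.7, 0.2]
finger_gap: 0.0811
gripper_force: 0.0
[-0.94790617 -0.04749394  2.37049205  0.6329584   0.16865218 -2.32370443]
-0.7909394789421957
[0.03, -0.06, 0.08, 0.0, -0.07, 0.03]
[0.03, -0.06, 0.08, 0.0, -0.07, 0.03]
```

```bash
python3 -m pendant '[[[-0.9,0.03,-0.06,0.08,0,-0.07,0.03],[-0.9,0.03,-0.06,0.08,0,-0.07,0.03],[0,0,0,0,0,0,0],[0.6,0,0,0,0,0,0],[0.6,0,0,0,0,0,0],[0.6,0,0,0,0,0,0],[0.6,0,0,0,0,0,0]]]' 30
python3 -c "
from plant import r;s=r.observe();print(s['qpos'],s['ee_pos'],s['tcp_rot'])"
```

```text
t: 17.6
ee_pos: [0.4194, -0.3294, 0.069]
tcp_rot: [[-0.537, 0.713, 0.452], [0.546, 0.701, -0.458], [-0.643, 0.001, -0.766]]
ft_force: [-0.6, -0.2, -0.1]
finger_gap: 0.0171
gripper_force: 0.0
[-0.95911917 -0.03020041  2.37651004  0.80421487  0.14892589 -2.49611487] [ 0.41944156 -0.32938626  0.0690079 ] [[-0.53664597  0.71277466  0.45162306]
 [ 0.54635639  0.70139226 -0.45775933]
 [-0.64304417  0.00109244 -0.76582831]]
```

```bash
python3 - <<'E'
from m import *
np.set_printoptions(precision=4,suppress=True)
st=r.observe()
K,D,c=KD("wrist");T=np.linalg.inv(c["T_tool_cam"])
for x in(.011,0,-.011):
  for z in(0,-.013,-.019,-.03):
    p=T@np.array([x,.0085,z,1]);print(x,z,(K@(p[:3]/p[2]))[:2])
grey("wrist",250,190,120,45,st,save="pics/w10.png")
grey("scene",210,259,24,70,save="pics/sc10.png");grey("side",273,148,24,70)
g=cv2.cvtColor(cv2.imread("pics/w10.png"),cv2.COLOR_BGR2GRAY)
print("dark cols at rows",{y:(np.where(g[y,150:350]<50)[0]+150)[[0,-1]].tolist() if (g[y,150:350]<50).any() else None for y in range(190,280,8)})
E
```

```text
0.011 0 [265.6869 210.3536]
0.011 -0.013 [266.7262 219.3557]
0.011 -0.019 [267.2605 223.9833]
0.011 -0.03 [268.3467 233.392 ]
0 0 [265.4223 228.391 ]
0 -0.013 [266.4221 238.5488]
0 -0.019 [266.9349 243.7598]
0 -0.03 [267.9755 254.3323]
-0.011 0 [265.1671 245.7911]
-0.011 -0.013 [266.1294 257.0146]
-0.011 -0.019 [266.6221 262.761 ]
-0.011 -0.03 [267.6198 274.3963]
wrist bbox [130, 70] [142, 219] area 8581 ell [[55.8, 68.3], [152.1, 322.8], 15.7] (130, 70)
wrist bbox [197, 154] [114, 126] area 9273 ell [[123.6, 153.2], [113.0, 138.0], 0.5] (130, 70)
wrist bbox [230, 273] [44, 37] area 1096 ell [[112.0, 274.6], [47.7, 153.9], 16.0] (130, 70)
wrist bbox [314, 273] [36, 16] area 406 ell [[202.1, 209.3], [17.2, 38.1], 91.6] (130, 70)
scene bbox [201, 240] [7, 7] area 41 ell [[17.8, 7.8], [6.5, 7.3], 60.0] (186, 235)
scene bbox [186, 246] [13, 37] area 272 ell [[2.5, 28.9], [25.2, 36.7], 4.7] (186, 235)
scene bbox [201, 249] [18, 19] area 267 ell [[23.4, 22.9], [17.8, 19.1], 154.0] (186, 235)
side bbox [282, 124] [15, 19] area 212 ell [[41.1, 5.5], [14.8, 28.8], 164.8] (249, 124)
side bbox [265, 140] [15, 14] area 125 ell [[22.2, 22.5], [12.0, 16.8], 57.9] (249, 124)
side bbox [279, 167] [13, 5] area 48 ell [[36.0, 46.0], [6.2, 12.6], 92.3] (249, 124)
dark cols at rows {190: None, 198: None, 206: None, 214: None, 222: None, 230: None, 238: [231, 233], 246: [207, 290], 254: [211, 300], 262: [200, 303], 270: [198, 306], 278: [190, 313]}
```

The fingertips in the picture sit about 25 mm behind the reported TCP. That is why the rib was only pressed from in front, and why the jaws have just closed above the rim without touching the cup. I'll reopen and go deeper, with a little less tilt.

```bash
python3 - <<'E'
from h import *
psi=-.68;R=tgtR(psi,.60);d=np.array([np.cos(psi),np.sin(psi),0])
tip=np.array([.4155,-.325,0])+.004*d+[0,0,.069]; T=tip+.031*R[:,2]
plan([(T-.028*R[:,2],R,3),(T,R,2)]);print(T)
E
```

```text
[0.02, 0.01, 0.02, -0.28, 0.41, -0.38]
[0.02, 0.01, 0.02, -0.28, 0.41, -0.38]
[0.02, 0.01, 0.03, -0.28, 0.41, -0.38]

[-0.0, 0.0, 0.56, 0.0, 0.0, 0.0]
[-0.0, 0.0, 0.56, 0.0, 0.0, 0.0]

[ 0.43222086 -0.33852151  0.0434146 ]
```

```bash
python3 -m pendant '[[[-0.9,0,0,-0.3,0,0,0],[-0.9,0,0,0,0,0,0],[-0.9,0,0,0,0,0,0],[-0.9,0.02,0.01,0.12,-0.28,0.41,-0.38],[-0.9,0.02,0.01,0.12,-0.28,0.41,-0.38],[-0.9,0.02,0.01,0.12,-0.28,0.41,-0.38],[-0.9,0,0,0,0,0,0]]]' 30
python3 - <<'E'
from h import *
st=r.observe(); print(st['qpos'],st["finger_gap"])
psi=-.68;R=tgtR(psi,.60);d=np.array([np.cos(psi),np.sin(psi),0])
tip=np.array([.4155,-.325,0])+.004*d+[0,0,.069]; plan([(tip+.031*R[:,2],R,2)])
E
```

```text
t: 18.62
ee_pos: [0.42, -0.3295, 0.0671]
tcp_rot: [[-0.641, 0.63, 0.439], [0.519, 0.777, -0.357], [-0.565, -0.001, -0.825]]
ft_force: [-0.1, -0.2, 0.3]
finger_gap: 0.0815
gripper_force: 0.0
[-1.0082649  -0.02482569  2.31452773  0.59433941  0.32918849 -2.41283123] 0.08148062119494383
[0.02, 0.01, 0.56, -0.01, 0.01, -0.0]
[0.02, 0.01, 0.56, -0.01, 0.01, -0.0]
```

```bash
python3 -m pendant '[[[-0.9,0.02,0.01,0.37,0,0,0],[-0.9,0.02,0.01,0.37,0,0,0],[-0.9,0,0,0.37,0,0,0],[0,0,0,0,0,0,0],[0.6,0,0,0,0,0,0],[0.6,0,0,0,0,0,0],[0.6,0,0,0,0,0,0]]]' 30
python3 -c "
from plant import r;s=r.observe();print(s['qpos'],s['ee_pos'])"
```

```text
t: 19.5
ee_pos: [0.4315, -0.3374, 0.0434]
tcp_rot: [[-0.642, 0.629, 0.439], [0.519, 0.777, -0.356], [-0.565, -0.001, -0.825]]
ft_force: [0.1, 0.4, -0.3]
finger_gap: 0.0583
gripper_force: 32.2
[-0.9920613   0.07645158  2.2838829   0.71412663  0.2667906  -2.52718098] [ 0.43148395 -0.33738554  0.0434122 ]
```

Gripped (gap 58 mm, 32 N). Lifting a little, then checking the hold.

```bash
python3 -m pendant '[[[0.6,-0.2,0,-0.3,0,0,0],[0.6,-0.4,0,-0.6,0,0,0],[0.6,-0.57,0,-0.83,0,0,0],[0.6,-0.57,0,-0.83,0,0,0],[0.6,0,0,0,0,0,0]]]' 30
python3 - <<'E'
from h import *
a=cams.snapshot("wrist")[120:345,100:400,::-1];b=cams.snapshot("scene")[195:315,150:290,::-1];c=cams.snapshot("side")[95:205,200:340,::-1]
b=cv2.resize(b,(350,300),interpolation=cv2.INTER_CUBIC);c=cv2.resize(c,(350,275),interpolation=cv2.INTER_CUBIC);a=cv2.resize(a,(450,338))
o=np.zeros((576,800,3),np.uint8);o[:338,:450]=a;o[:300,450:]=b;o[300:575,450:]=c;cv2.imwrite("pics/hold.png",o)
print(r.observe()['qpos'])
E
```

```text
t: 20.12
ee_pos: [0.4323, -0.3387, 0.1232]
tcp_rot: [[-0.64, 0.629, 0.441], [0.516, 0.777, -0.359], [-0.569, -0.002, -0.823]]
ft_force: [-0.6, -0.1, -0.9]
finger_gap: 0.058
gripper_force: 32.4
[-0.99225478 -0.12539184  2.25945506  0.39717865  0.46340526 -2.18995972]
```

View pics/hold.png

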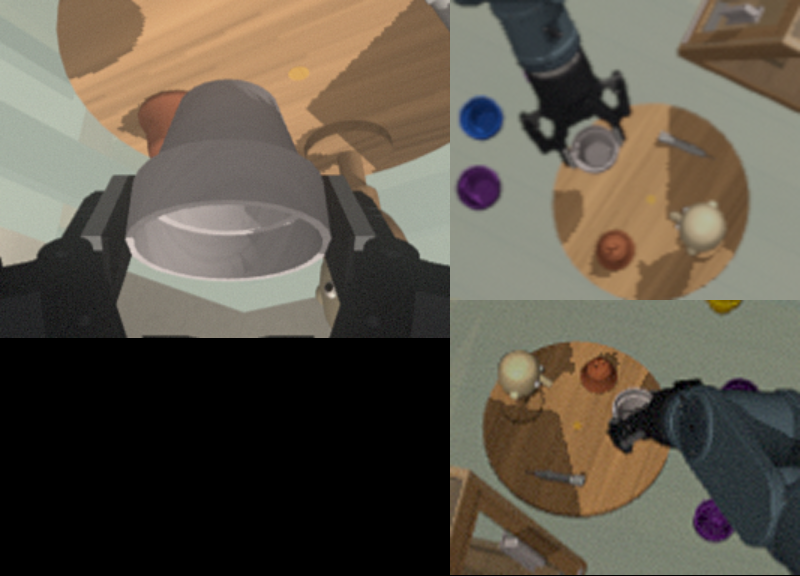

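Wrist picture: the cup hangs straight between the pads, rim ellipse at crop x 127..330 with its far edge at y≈279. The bystanders stand as before. Now I'll work out the cup's offset in the tool and the stack position with the same camera.

```bash
python3 - <<'E'
from m import *
np.set_printoptions(precision=4,suppress=True)
st=r.observe();R=st["tcp_rot"];p=st["ee_pos"];d=R[:,2].copy();d[2]=0;d/=np.linalg.norm(d)
rc=p-.0202*d+[0,0,.0386]
print("pred center/far/near",proj("wrist",[rc,rc+.03*d,rc-.03*d,rc+.03*R[:,1],rc-.03*R[:,1]],st).round(1).tolist())
far=onz("wrist",(252,305.5),rc[2],st); print("far meas-> centre rel d",(far-p)@d-.03,"lat",(far-p)@R[:,1])
# stack from w6
s6=dict(ee_pos=np.array([.4739,.1749,.2464]),tcp_rot=np.array([[-.761,.003,.649],[.004,1,0],[-.649,.002,-.761]]))
f=onz("wrist",(357.5,164.5),.098,s6);print("stack far",f,"centre",f-[.03,0,0])
S=np.array([.580,.2905,.098]);print(proj("wrist",[S,S+[.03,0,0],S+[0,.03,0],S-[0,.03,0]],s6).round(1).tolist())
# path: up and yaw back about the vertical
plan([((.44,-.22,.28),tgtR(-.2,.6),9),((.44,.06,.33),tgtR(0,.6),12),((.44,.2895,.33),tgtR(0,.6),10)])
E
```

```text
pred center/far/near [[250.0, 279.4], [250.2, 302.5], [249.7, 247.1], [317.5, 279.5], [182.6, 279.3]]
far meas-> centre rel d -0.01549085050843337 lat 0.000918765331311907
stack far [0.6125 0.3013 0.098 ] centre [0.5825 0.3013 0.098 ]
[[356.0, 146.8], [349.0, 163.2], [383.2, 146.7], [328.8, 146.9]]
[-0.16, 0.43, -0.76, -0.38, -0.0, -0.55]
[-0.18, 0.44, -0.74, -0.38, -0.0, -0.55]
[-0.2, 0.46, -0.73, -0.38, -0.0, -0.55]
[-0.22, 0.47, -0.71, -0.38, -0.0, -0.55]
[-0.24, 0.48, -0.7, -0.38, -0.0, -0.55]
[-0.26, 0.49, -0.69, -0.38, -0.0, -0.55]
[-0.28, 0.5, -0.67, -0.38, -0.0, -0.55]
[-0.31, 0.51, -0.66, -0.38, -0.0, -0.55]
[-0.33, 0.51, -0.64, -0.38, -0.0, -0.55]

[0.06, 0.91, -0.24, -0.12, 0.0, -0.17]
[0.05, 0.92, -0.23, -0.12, 0.0, -0.17]
[0.03, 0.92, -0.22, -0.12, 0.0, -0.17]
[0.02, 0.92, -0.22, -0.12, 0.0, -0.17]
[0.01, 0.93, -0.21, -0.12, 0.0, -0.17]
[-0.0, 0.93, -0.2, -0.12, 0.0, -0.17]
[-0.02, 0.93, -0.19, -0.12, 0.0, -0.17]
[-0.03, 0.93, -0.18, -0.12, 0.0, -0.17]
[-0.04, 0.93, -0.17, -0.12, 0.0, -0.17]
[-0.06, 0.93, -0.16, -0.12, 0.0, -0.17]
[-0.07, 0.93, -0.16, -0.12, 0.0, -0.17]
[-0.08, 0.93, -0.15, -0.12, 0.0, -0.17]

[0.0, 0.92, 0.0, 0.0, 0.0, 0.0]
[0.0, 0.92, 0.0, 0.0, 0.0, 0.0]
[0.0, 0.92, 0.0, 0.0, 0.0, 0.0]
[0.0, 0.92, 0.0, 0.0, 0.0, 0.0]
[0.0, 0.92, 0.0, 0.0, 0.0, 0.0]
[0.0, 0.92, 0.0, 0.0, 0.0, 0.0]
[0.0, 0.92, 0.0, 0.0, 0.0, 0.0]
[0.0, 0.92, 0.0, 0.0, 0.0, 0.0]
[0.0, 0.92, 0.0, 0.0, 0.0, 0.0]
[0.0, 0.92, 0.0, 0.0, 0.0, 0.0]
```

```bash
python3 -m pendant '[[[0.6,-0.16,0.43,-0.76,-0.38,0,-0.55],[0.6,-0.18,0.44,-0.74,-0.38,0,-0.55],[0.6,-0.2,0.46,-0.73,-0.38,0,-0.55],[0.6,-0.22,0.47,-0.71,-0.38,0,-0.55],[0.6,-0.24,0.48,-0.7,-0.38,0,-0.55],[0.6,-0.26,0.49,-0.69,-0.38,0,-0.55],[0.6,-0.28,0.5,-0.67,-0.38,0,-0.55],[0.6,-0.31,0.51,-0.66,-0.38,0,-0.55],[0.6,-0.33,0.51,-0.64,-0.38,0,-0.55]]]'
python3 - <<'E'
from h import *
print(r.observe()['qpos'])
plan([((.44,.06,.33),tgtR(0,.6),12)])
E
```

```text
t: 21.4
ee_pos: [0.4402, -0.2198, 0.2802]
tcp_rot: [[-0.81, 0.196, 0.553], [0.164, 0.981, -0.107], [-0.564, 0.004, -0.826]]
ft_force: [0.5, 0.2, -0.9]
finger_gap: 0.0581
gripper_force: 32.7
[-1.01759737 -0.51654759  2.17952135  0.48438992  1.09676391 -2.53031947]
[0.06, 0.92, -0.24, -0.11, -0.0, -0.17]
[0.05, 0.92, -0.23, -0.11, -0.0, -0.17]
[0.03, 0.92, -0.22, -0.11, -0.0, -0.17]
[0.02, 0.92, -0.21, -0.11, -0.0, -0.17]
[0.01, 0.92, -0.2, -0.11, -0.0, -0.17]
[-0.0, 0.93, -0.2, -0.11, -0.0, -0.17]
[-0.02, 0.93, -0.19, -0.11, -0.0, -0.17]
[-0.03, 0.93, -0.18, -0.11, -0.0, -0.17]
[-0.04, 0.93, -0.17, -0.11, -0.0, -0.17]
[-0.05, 0.93, -0.16, -0.11, -0.0, -0.17]
[-0.07, 0.93, -0.15, -0.11, -0.0, -0.17]
[-0.08, 0.93, -0.15, -0.11, -0.0, -0.17]
```

```bash
python3 -m pendant '[[[0.6,0.03,0.92,-0.2,-0.11,0,-0.17],[0.6,0.02,0.92,-0.2,-0.11,0,-0.17],[0.6,0,0.92,-0.19,-0.11,0,-0.17],[0.6,0,0.92,-0.18,-0.11,0,-0.17],[0.6,0,0.92,-0.17,-0.11,0,-0.17],[0.6,0,0.93,-0.17,-0.11,0,-0.17]]]'
python3 -m pendant '[[[0.6,-0.02,0.93,-0.16,-0.11,0,-0.17],[0.6,-0.03,0.93,-0.15,-0.11,0,-0.17],[0.6,-0.04,0.93,-0.14,-0.11,0,-0.17],[0.6,-0.05,0.93,-0.13,-0.11,0,-0.17],[0.6,-0.07,0.93,-0.12,-0.11,0,-0.17],[0.6,-0.08,0.93,-0.12,-0.11,0,-0.17]]]'
python3 - <<'E'
from h import *
print(r.observe()['qpos'])
plan([((.44,.291,.31),tgtR(0,.6),10)])
E
```

```text
t: 22.15
ee_pos: [0.4455, -0.0805, 0.3021]
tcp_rot: [[-0.822, 0.101, 0.56], [0.084, 0.995, -0.056], [-0.563, 0.001, -0.826]]
ft_force: [-0.2, 0.8, -0.8]
finger_gap: 0.0583
gripper_force: 32.7
t: 22.9
ee_pos: [0.4485, 0.0592, 0.3227]
tcp_rot: [[-0.827, 0.004, 0.563], [0.002, 1.0, -0.004], [-0.563, -0.002, -0.827]]
ft_force: [0.8, 0.1, -0.6]
finger_gap: 0.0582
gripper_force: 32.7
[-0.23131943 -0.70476808  2.19268129  0.14276829  1.07221622 -1.82992637]
[0.06, 0.93, 0.02, -0.01, -0.0, -0.0]
[0.06, 0.93, 0.02, -0.01, -0.0, -0.0]
[0.06, 0.93, 0.02, -0.01, -0.0, -0.0]
[0.06, 0.93, 0.02, -0.01, -0.0, -0.0]
[0.06, 0.93, 0.02, -0.01, -0.0, -0.0]
[0.06, 0.93, 0.02, -0.01, -0.0, -0.0]
[0.06, 0.93, 0.02, -0.01, -0.0, -0.0]
[0.06, 0.93, 0.02, -0.01, -0.0, -0.0]
[0.06, 0.93, 0.02, -0.01, -0.0, -0.0]
[0.06, 0.93, 0.02, -0.01, -0.0, -0.0]
```

```bash
python3 -m pendant '[[[0.6,-0.06,0.93,0.23,0,0,0],[0.6,-0.06,0.93,0.23,0,0,0],[0.6,-0.06,0.93,0.23,0,0,0],[0.6,-0.06,0.93,0.23,0,0,0],[0.6,-0.06,0.93,0.23,0,0,0],[0.6,-0.06,0.93,0.23,0,0,0],[0.6,0,0,0,0,0,0]]]'
python3 - <<'E'
from m import *
np.set_printoptions(precision=4,suppress=True)
st=r.observe();print(st['qpos']);R=st["tcp_rot"]
S=np.array([.580,.2915,.098]);P=proj("wrist",[S,S+[.03,0,0],S+[0,.03,0],S-[0,.03,0]],st);print(P.round(1).tolist())
grey("wrist",int(P[0,0]),int(P[0,1]),65,45,st,save="pics/w11.png")
im=cv2.imread("pics/w11.png");hs=cv2.cvtColor(cv2.GaussianBlur(im,(3,3),0),cv2.COLOR_BGR2HSV)
u0=int(P[0,0])
for y in range(int(P[0,1])-30,int(P[0,1])+28,6):
    k=np.where(hs[y,u0-50:u0+50,1]<45)[0]+u0-50; print(y,(k.min(),k.max(),len(k)) if len(k) else None)
p=st["ee_pos"];rc=p+[-.0202,0,.0386]
print("cup pred far/right/left",proj("wrist",[rc+[.03,0,0],rc+[0,.03,0],rc-[0,.03,0]],st).round(1).tolist())
m=(hs[...,1]<45)&(hs[...,2]>60)
for y in(265,275,285,295,300,305,310): k=np.where(m[y,150:350])[0]+150; print(y,k.min() if len(k) else None,k.max() if len(k) else None,len(k))
E
```

```text
t: 23.78
ee_pos: [0.4755, 0.1987, 0.2978]
tcp_rot: [[-0.828, 0.002, 0.561], [-0.001, 1.0, -0.005], [-0.561, -0.004, -0.828]]
ft_force: [-0.9, -0.1, -0.4]
finger_gap: 0.0583
gripper_force: 32.8
[ 0.2681 -0.4154  2.0818 -0.1954  0.907  -1.2267]
[[328.1, 133.2], [323.7, 150.9], [352.7, 133.3], [303.4, 133.1]]
wrist bbox [304, 94] [51, 61] area 2382 ell [[64.3, 57.2], [51.5, 61.9], 169.4] (263, 68)
wrist bbox [367, 114] [26, 84] area 1400 ell [[40.3, 183.1], [60.0, 175.0], 0.0] (263, 68)
wrist bbox [263, 175] [99, 23] area 1864 ell [[48.4, 125.1], [84.4, 101.6], 112.4] (263, 68)
103 (np.int64(311), np.int64(341), 31)
109 (np.int64(309), np.int64(347), 39)
115 (np.int64(305), np.int64(349), 45)
121 (np.int64(304), np.int64(351), 48)
127 (np.int64(305), np.int64(353), 49)
133 (np.int64(305), np.int64(354), 50)
139 (np.int64(306), np.int64(352), 47)
145 (np.int64(307), np.int64(348), 42)
151 (np.int64(313), np.int64(377), 30)
157 (np.int64(373), np.int64(377), 5)
cup pred far/right/left [[249.6, 302.3], [316.9, 279.1], [181.5, 278.5]]
265 159 344 164
275 154 349 166
285 161 342 153
295 169 308 117
300 170 297 97
305 172 321 142
310 180 323 144
```

Stack estimate x≈0.5825, y≈0.2915; going in to the hover above it.

```bash
python3 - <<'E'
from h import *
R=tgtR(0,.6)
plan([((.496,.2915,.278),R,4),((.6027,.2915,.122),R,9)])
E
```

```text
[-0.06, 0.94, 0.28, -0.02, -0.01, 0.0]
[-0.05, 0.94, 0.28, -0.02, -0.01, 0.0]
[-0.05, 0.94, 0.28, -0.02, -0.01, 0.0]
[-0.05, 0.94, 0.28, -0.02, -0.01, 0.0]

[0.0, 0.0, 0.84, 0.0, 0.0, 0.0]
[0.0, 0.0, 0.84, 0.0, 0.0, 0.0]
[0.0, 0.0, 0.84, 0.0, 0.0, 0.0]
[0.0, 0.0, 0.84, 0.0, 0.0, 0.0]
[0.0, 0.0, 0.84, 0.0, 0.0, 0.0]
[0.0, 0.0, 0.84, 0.0, 0.0, 0.0]
[0.0, 0.0, 0.84, 0.0, 0.0, 0.0]
[0.0, 0.0, 0.84, 0.0, 0.0, 0.0]
[0.0, 0.0, 0.84, 0.0, 0.0, 0.0]
```

```bash
python3 -m pendant '[[[0.6,-0.05,0.94,0.28,-0.02,-0.01,0],[0.6,-0.05,0.94,0.28,-0.02,-0.01,0],[0.6,-0.05,0.94,0.28,-0.02,-0.01,0],[0.6,-0.05,0.94,0.28,-0.02,-0.01,0],[0.6,0,0,0.8,0,0,0],[0.6,0,0,0.8,0,0,0],[0.6,0,0,0.8,0,0,0]]]'
python3 -m pendant '[[[0.6,0,0,0.8,0,0,0],[0.6,0,0,0.8,0,0,0],[0.6,0,0,0.8,0,0,0],[0.6,0,0,0.7,0,0,0],[0.6,0,0,0.5,0,0,0],[0.6,0,0,0,0,0,0]]]'
python3 - <<'E'
from h import *
st=r.observe();print(st['qpos'])
cv2.imwrite("pics/w12.png",cams.snapshot("wrist")[...,::-1]);cv2.imwrite("pics/s12.png",cams.snapshot("side")[...,::-1])
plan([((.6027,.2915,.122),tgtR(0,.6),2),((.6027,.2915,.0774),tgtR(0,.6),4)])
S=np.array([.5825,.2915,0]);p=st["ee_pos"];c=p+[-.0202,0,0]
for z,h in((.098,.03),(.062,.03),(.08,.03)): print(z,proj("wrist",[S+[-h,0,z],S+[h,0,z],S+[0,h,z],S+[0,-h,z]],st).round(0).tolist())
print("held band/shoulder/foot",proj("wrist",[c+[0,.03,.0206],c+[0,-.03,.0206],c+[0,.018,-.0114],c+[0,-.018,-.0114]],st).round(0).tolist())
im=cv2.imread("pics/w12.png");hs=cv2.cvtColor(cv2.GaussianBlur(im,(3,3),0),cv2.COLOR_BGR2HSV);m=(hs[...,1]<45)&(hs[...,2]>60)
for y in range(60,250,10):
    k=np.where(m[y,150:360])[0]+150; print(y,[(int(s[0]),int(s[-1])) for s in np.split(k,np.where(np.diff(k)>2)[0]+1) if len(s)>3])
E
```

```text
t: 24.7
ee_pos: [0.531, 0.2902, 0.2297]
tcp_rot: [[-0.824, 0.002, 0.566], [0.002, 1.0, -0.0], [-0.566, 0.001, -0.824]]
ft_force: [0.3, -0.8, -0.3]
finger_gap: 0.0581
gripper_force: 32.8
t: 25.45
ee_pos: [0.5816, 0.2903, 0.1555]
tcp_rot: [[-0.825, 0.003, 0.566], [0.003, 1.0, -0.001], [-0.566, 0.001, -0.825]]
ft_force: [-1.1, -0.2, -0.6]
finger_gap: 0.0585
gripper_force: 32.8
[ 0.3966698   0.12049348  1.92635066 -0.41769064  0.57080906 -0.87814482]
[0.05, 0.01, 0.81, 0.0, 0.02, -0.01]
[0.05, 0.01, 0.81, 0.0, 0.02, -0.01]

[0.25, 0.0, 0.37, 0.0, 0.0, 0.0]
[0.25, 0.0, 0.37, 0.0, 0.0, 0.0]
[0.25, 0.0, 0.37, 0.0, 0.0, 0.0]
[0.25, 0.0, 0.37, 0.0, 0.0, 0.0]

0.098 [[252.0, 122.0], [252.0, 184.0], [296.0, 156.0], [208.0, 157.0]]
0.062 [[252.0, 87.0], [252.0, 150.0], [292.0, 122.0], [212.0, 122.0]]
0.08 [[252.0, 104.0], [252.0, 167.0], [294.0, 138.0], [210.0, 138.0]]
held band/shoulder/foot [[312.0, 243.0], [187.0, 243.0], [283.0, 190.0], [217.0, 191.0]]
60 []
70 []
80 []
90 [(239, 273)]
100 [(233, 280)]
110 [(222, 291)]
120 [(218, 294)]
130 [(217, 296)]
140 [(216, 297)]
150 [(215, 299)]
160 [(214, 299), (354, 359)]
170 [(218, 296), (350, 359)]
180 [(226, 285), (346, 359)]
190 [(220, 284), (343, 359)]
200 [(215, 288), (339, 359)]
210 [(211, 292), (339, 359)]
220 [(150, 325), (341, 359)]
230 [(150, 326), (343, 359)]
240 [(150, 184), (188, 316), (319, 330), (345, 359)]
```

```bash
python3 -m pendant '[[[0.6,0.05,0.06,0.81,0,0,0],[0.6,0.05,0.06,0.81,0,0,0],[0.6,0,0,0,0,0,0],[0.6,0.25,0,0.37,0,0,0],[0.6,0.25,0,0.37,0,0,0],[0.6,0,0,0,0,0,0]]]'
python3 - <<'E'
from h import *
st=r.observe();print(st['qpos'])
plan([((.6027,.2933,.0774),tgtR(0,.6),2)])
c=st["ee_pos"]+[-.0202,0,0]
print(proj("wrist",[c+[0,.03,.0206],c+[0,-.03,.0206]],st).round(0).tolist())
S=np.array([.5825,.2933,.098]);print(proj("wrist",[S+[-.03,0,0],S+[0,.03,0],S-[0,.03,0]],st).round(1).tolist())
cv2.imwrite("pics/w13.png",cams.snapshot("wrist")[...,::-1])
im=cv2.imread("pics/w13.png");hs=cv2.cvtColor(cv2.GaussianBlur(im,(3,3),0),cv2.COLOR_BGR2HSV);m=(hs[...,1]<45)&(hs[...,2]>60)
for y in range(100,260,8):
    k=np.where(m[y,150:360])[0]+150; print(y,[(int(s[0]),int(s[-1])) for s in np.split(k,np.where(np.diff(k)>2)[0]+1) if len(s)>3])
E
```

```text
t: 26.3
ee_pos: [0.6018, 0.2942, 0.0982]
tcp_rot: [[-0.825, 0.001, 0.566], [0.001, 1.0, 0.0], [-0.566, 0.001, -0.825]]
ft_force: [-0.4, 0.7, -1.3]
finger_gap: 0.0582
gripper_force: 32.8
[ 0.38753183  0.25507552  1.90773269 -0.49912955  0.46288413 -0.79080713]
[0.22, -0.02, 0.35, 0.0, 0.01, -0.01]
[0.22, -0.02, 0.35, 0.0, 0.01, -0.01]

[[312.0, 243.0], [187.0, 243.0]]
[[247.6, 170.1], [305.8, 208.4], [190.7, 208.5]]
100 []
108 [(241, 261)]
116 [(229, 273)]
124 [(224, 278)]
132 [(220, 282)]
140 [(211, 291)]
148 [(205, 297)]
156 [(202, 300)]
164 [(201, 301)]
172 [(200, 302)]
180 [(199, 303)]
188 [(197, 305)]
196 [(196, 306)]
204 [(195, 307)]
212 [(195, 307)]
220 [(198, 304)]
228 [(197, 307), (355, 359)]
236 [(191, 313), (351, 359)]
244 [(172, 182), (187, 316), (321, 332), (349, 359)]
252 [(150, 157), (166, 179), (186, 317), (324, 338), (351, 359)]
```

Aligned: stack centre col 251, held cup col 251.5, rim row as predicted. Lowering in small steps.

```bash
python3 -m pendant '[[[0.6,0.15,0,0.2,0,0,0],[0.6,0.12,0,0.17,0,0,0],[0.6,0,0,0,0,0,0]]]'
python3 -m pendant '[[[0.6,0.11,0,0.17,0,0,0],[0.6,0,0,0,0,0,0]]]'
python3 -m pendant '[[[0.6,0.06,0,0.08,0,0,0],[0.6,0,0,0,0,0,0]]]'
```

```text
t: 26.72
ee_pos: [0.6022, 0.2943, 0.0874]
tcp_rot: [[-0.824, 0.001, 0.567], [0.002, 1.0, 0.0], [-0.567, 0.001, -0.824]]
ft_force: [-0.0, -0.2, 0.1]
finger_gap: 0.0585
gripper_force: 32.8
t: 26.98
ee_pos: [0.6025, 0.2944, 0.0825]
tcp_rot: [[-0.824, 0.001, 0.567], [0.002, 1.0, 0.0], [-0.567, 0.001, -0.824]]
ft_force: [-0.2, -1.3, -1.7]
finger_gap: 0.0583
gripper_force: 32.8
t: 27.22
ee_pos: [0.6027, 0.2945, 0.0805]
tcp_rot: [[-0.823, 0.001, 0.567], [0.002, 1.0, 0.001], [-0.567, 0.002, -0.823]]
ft_force: [0.5, -0.7, -0.3]
finger_gap: 0.058
gripper_force: 32.8
```

```bash
python3 -m pendant '[[[0.6,0.035,0,0.05,0,0,0],[0.6,0,0,0,0,0,0]]]'
python3 -m pendant '[[[0.6,0.023,0,0.033,0,0,0],[0.6,0,0,0,0,0,0]]]'
python3 -m pendant '[[[0.6,0.023,0,0.033,0,0,0],[0.6,0,0,0,0,0,0]]]'
```

```text
t: 27.48
ee_pos: [0.6027, 0.2945, 0.0791]
tcp_rot: [[-0.823, 0.001, 0.568], [0.002, 1.0, 0.001], [-0.568, 0.002, -0.823]]
ft_force: [0.2, -0.0, -1.2]
finger_gap: 0.0583
gripper_force: 32.9
t: 27.72
ee_pos: [0.6027, 0.2946, 0.0781]
tcp_rot: [[-0.823, 0.001, 0.568], [0.002, 1.0, 0.001], [-0.568, 0.002, -0.823]]
ft_force: [0.4, 0.2, -0.3]
finger_gap: 0.0584
gripper_force: 32.9
t: 27.98
ee_pos: [0.6028, 0.2946, 0.0772]
tcp_rot: [[-0.823, 0.001, 0.568], [0.002, 1.0, 0.001], [-0.568, 0.002, -0.823]]
ft_force: [0.3, -1.0, -0.1]
finger_gap: 0.0582
gripper_force: 33.1
```

```bash
python3 -m pendant '[[[0.6,0.023,0,0.033,0,0,0],[0.6,0,0,0,0,0,0]]]' | sed -n '2p;4p'
python3 -m pendant '[[[0.6,0.023,0,0.033,0,0,0],[0.6,0,0,0,0,0,0]]]'| sed -n '2p;4p'
python3 - <<'E'
from h import *
st=r.observe()
c=st["ee_pos"]+[-.0202,0,0]
cv2.imwrite("pics/w14.png",cams.snapshot("wrist")[...,::-1])
im=cv2.imread("pics/w14.png");hs=cv2.cvtColor(cv2.GaussianBlur(im,(3,3),0),cv2.COLOR_BGR2HSV);m=(hs[...,1]<45)&(hs[...,2]>60)
for y in range(130,262,6):
    k=np.where(m[y,150:360])[0]+150; print(y,[(int(s[0]),int(s[-1])) for s in np.split(k,np.where(np.diff(k)>2)[0]+1) if len(s)>3], int(im[y,251].mean()))
print([int(x) for x in im[180:310:2,251].mean(1)])
E
```

```text
ee_pos: [0.6033, 0.2945, 0.0768]
ft_force: [0.3, -1.6, 4.1]
ee_pos: [0.6038, 0.2944, 0.0767]
ft_force: [-1.8, -4.4, 8.9]
130 [(236, 265)] 124
136 [(227, 273)] 127
142 [(223, 278)] 127
148 [(221, 281)] 126
154 [(218, 284)] 142
160 [(215, 286)] 144
166 [(207, 294)] 145
172 [(201, 300)] 143
178 [(198, 303)] 136
184 [(197, 304)] 147
190 [(196, 305)] 141
196 [(195, 306)] 142
202 [(195, 307)] 142
208 [(194, 308)] 143
214 [(193, 309)] 148
220 [(192, 310)] 148
226 [(191, 311)] 149
232 [(190, 312)] 145
238 [(175, 185), (188, 315), (318, 328)] 145
244 [(172, 182), (187, 316), (321, 332)] 138
250 [(167, 180), (186, 317), (324, 337)] 140
256 [(164, 177), (185, 318), (326, 340)] 158
[142, 142, 147, 137, 142, 141, 144, 143, 142, 142, 141, 142, 138, 136, 143, 139, 141, 148, 140, 143, 148, 144, 146, 149, 149, 149, 145, 144, 144, 145, 143, 141, 138, 142, 142, 140, 137, 155, 158, 155, 155, 157, 153, 155, 154, 157, 156, 161, 148, 137, 140, 139, 139, 147, 141, 143, 140, 146, 143, 143, 143, 143, 143, 162, 168]
```

Contact at the expected height (shoulder on rim, silhouette continuous). Easing off the press and letting go.

```bash
python3 -m pendant '[[[0.6,-0.02,0,-0.025,0,0,0],[0.6,0,0,0,0,0,0],[-0.7,0,0,0,0,0,0],[-0.7,0,0,0,0,0,0],[-0.7,0,0,0,0,0,0],[-0.7,0,0,0,0,0,0],[-0.7,0,0,0,0,0,0],[-0.7,0,0,0,0,0,0]]]' 20
python3 - <<'E'
from h import *
cv2.imwrite("pics/w15.png",cams.snapshot("wrist")[...,::-1]);print(r.observe()["finger_gap"])
im=cv2.imread("pics/w15.png");hs=cv2.cvtColor(cv2.GaussianBlur(im,(3,3),0),cv2.COLOR_BGR2HSV);m=(hs[...,1]<45)&(hs[...,2]>60)
for y in range(130,280,10):
    k=np.where(m[y,150:360])[0]+150; print(y,[(int(s[0]),int(s[-1])) for s in np.split(k,np.where(np.diff(k)>2)[0]+1) if len(s)>3])
E
```

```text
t: 29.52
ee_pos: [0.6027, 0.2946, 0.0758]
tcp_rot: [[-0.823, 0.001, 0.567], [0.002, 1.0, 0.001], [-0.567, 0.002, -0.823]]
ft_force: [0.1, -0.7, -0.0]
finger_gap: 0.0728
gripper_force: 0.0
0.07280036794143555
130 [(246, 256)]
140 [(226, 275)]
150 [(221, 280)]
160 [(216, 285)]
170 [(206, 295)]
180 [(198, 302)]
190 [(196, 304)]
200 [(195, 306)]
210 [(193, 307)]
220 [(192, 309)]
230 [(190, 310)]
240 [(189, 312)]
250 [(152, 162), (187, 314), (340, 352)]
260 [(150, 157), (186, 316), (346, 359)]
270 [(185, 317), (352, 359)]
```

Released cleanly, cup upright in line with the stack. Backing out and shutting the fingers to use them as a pusher on the rib's right side.

```bash
python3 -m pendant '[[[-0.7,0,0,-0.4,0,0,0],[-0.7,0,0,-0.7,0,0,0],[-0.7,0,0,-0.9,0,0,0],[-0.7,0,0,-0.9,0,0,0],[-0.7,0,0,-0.9,0,0,0],[-0.7,0,0,-0.9,0,0,0],[-0.7,0,0,-0.9,0,0,0],[-0.7,0,0,-0.9,0,0,0]]]'
python3 -m pendant '[[[0,0,-0.96,-0.2,0,0,0],[0.5,0,-0.96,-0.2,0,0,0],[1,0,-0.96,-0.2,0,0,0],[1,0,-0.96,-0.2,0,0,0],[1,0,-0.96,-0.2,0,0,0],[1,0,-0.96,-0.2,0,0,0],[1,0,0,0,0,0,0]]]' 20
python3 - <<'E'
from m import *
np.set_printoptions(precision=4,suppress=True)
st=r.observe();w=cams.snapshot("wrist")[...,::-1];cv2.imwrite("pics/w16.png",w)
o=np.array([.439,0,.05]);u=np.array([.5,0,.866]);n=np.array([-.866,0,.5])
rib=lambda y,s,k:o+u*s/1e3+n*k/1e3+[0,y,0]
print("rib pred",proj("wrist",[rib(.177,125,10),rib(.177,160,10),rib(.177,195,10)],st).round(0).tolist(),"door edge",proj("wrist",[rib(.128,125,-4),rib(.128,160,-4)],st).round(0).tolist())
g=cv2.cvtColor(w,cv2.COLOR_BGR2HSV)
for y in(140,150,160,170,180): print(y,[(int(a),int(b)) for a,b in zip(g[y,200:320:4,1],g[y,200:320:4,2])])
# stack/cup check in the side view
grey("side",178,312,24,45,save="pics/s16.png")
C=np.array([.5825,.2935,.116]);print(proj("side",C))
plan([((.496,.150,.224),tgtR(0,.6),1),((.5358,.150,.1665),tgtR(0,.6),4)])
E
```

```text
t: 30.58
ee_pos: [0.5097, 0.2945, 0.2108]
tcp_rot: [[-0.823, 0.001, 0.568], [0.002, 1.0, 0.001], [-0.568, 0.002, -0.823]]
ft_force: [-0.2, -0.7, -0.3]
finger_gap: 0.0728
gripper_force: 0.0
t: 31.45
ee_pos: [0.4933, 0.1493, 0.2351]
tcp_rot: [[-0.822, 0.004, 0.569], [0.004, 1.0, -0.0], [-0.569, 0.002, -0.822]]
ft_force: [0.7, 0.6, 0.3]
finger_gap: -0.0
gripper_force: 0.0
rib pred [[289.0, 140.0], [290.0, 189.0], [291.0, 240.0]] door edge [[222.0, 146.0], [222.0, 192.0]]
140 [(24, 177), (110, 170), (108, 173), (107, 177), (107, 178), (111, 180), (109, 176), (72, 149), (75, 156), (77, 152), (78, 154), (74, 159), (76, 155), (77, 155), (77, 152), (76, 155), (74, 158), (76, 155), (44, 155), (24, 157), (22, 138), (21, 146), (21, 182), (25, 183), (24, 194), (58, 166), (73, 153), (92, 138), (103, 175), (108, 174)]
150 [(26, 176), (109, 168), (109, 176), (106, 175), (108, 175), (110, 179), (109, 173), (78, 154), (74, 166), (76, 164), (83, 162), (77, 162), (78, 163), (78, 163), (78, 163), (81, 161), (80, 159), (76, 157), (51, 146), (22, 159), (27, 125), (22, 138), (22, 184), (22, 185), (27, 192)
[... 666 characters left out ...]
(20, 187), (23, 188), (22, 188), (74, 155), (62, 127), (107, 169), (108, 173)]
180 [(24, 181), (108, 167), (105, 167), (107, 177), (108, 174), (100, 181), (102, 177), (70, 149), (73, 153), (75, 154), (76, 157), (76, 154), (72, 152), (73, 154), (76, 154), (72, 153), (74, 151), (77, 153), (64, 147), (19, 162), (24, 150), (29, 122), (18, 187), (22, 189), (18, 194), (20, 193), (72, 149), (57, 129), (110, 167), (109, 169)]
side bbox [173, 308] [14, 15] area 168 ell [[25.0, 26.8], [13.6, 16.8], 16.5] (154, 288)
[[176.6894 314.0938]]
[0.15, -0.02, 0.41, 0.01, 0.05, -0.04]

[-0.0, 0.0, 0.7, 0.0, 0.0, 0.0]
[-0.0, 0.0, 0.7, 0.0, 0.0, 0.0]
[-0.0, 0.0, 0.7, 0.0, 0.0, 0.0]
[-0.0, 0.0, 0.7, 0.0, 0.0, 0.0]
```

```bash
python3 -m pendant '[[[1,0.15,0.06,0.41,0,0,0],[1,0,0,0.7,0,0,0],[1,0,0,0.7,0,0,0],[1,0,0,0.7,0,0,0],[1,0,0,0.7,0,0,0],[1,0,0,0,0,0,0]]]'
python3 -m pendant '[[[1,0,0.3,0,0,0,0],[1,0,0.4,0,0,0,0],[1,0,0.5,0,0,0,0],[1,0,0,0,0,0,0]]]'
```

```text
t: 32.3
ee_pos: [0.5346, 0.1526, 0.1632]
tcp_rot: [[-0.826, 0.0, 0.564], [0.001, 1.0, 0.001], [-0.564, 0.001, -0.826]]
ft_force: [-0.4, 0.6, -0.2]
finger_gap: -0.0003
gripper_force: 0.0
t: 32.8
ee_pos: [0.5354, 0.1831, 0.1661]
tcp_rot: [[-0.823, -0.001, 0.567], [0.0, 1.0, 0.002], [-0.567, 0.002, -0.823]]
ft_force: [-0.1, 1.0, 0.3]
finger_gap: -0.0001
gripper_force: 0.0
```

```bash
python3 - <<'E'
from m import *
st=r.observe();w=cams.snapshot("wrist")[...,::-1];cv2.imwrite("pics/w17.png",w)
o=np.array([.439,0,.05]);u=np.array([.5,0,.866]);n=np.array([-.866,0,.5])
rib=lambda y,s,k:o+u*s/1e3+n*k/1e3+[0,y,0]
for y in(.179,.2): print(y,proj("wrist",[rib(y,125,10),rib(y,160,10),rib(y,195,10)],st).round(0).tolist())
g=cv2.cvtColor(cv2.GaussianBlur(w,(3,3),0),cv2.COLOR_BGR2HSV)
for y in range(110,260,15):
    k=np.where((g[y,150:400,1]<45)&(g[y,150:400,2]>90))[0]+150; dk=np.where(g[y,150:400,2]<60)[0]+150
    f=lambda k:[(int(s[0]),int(s[-1])) for s in np.split(k,np.where(np.diff(k)>2)[0]+1) if len(s)>3]
    print(y,"light",f(k),"dark",f(dk))
E
```

```text
0.179 [[241.0, 176.0], [241.0, 252.0], [240.0, 333.0]]
0.2 [[286.0, 176.0], [287.0, 252.0], [288.0, 333.0]]
110 light [] dark []
125 light [(357, 384)] dark []
140 light [(352, 399)] dark []
155 light [(353, 399)] dark []
170 light [(154, 180), (269, 308), (353, 399)] dark []
185 light [(154, 179), (269, 308), (354, 399)] dark []
200 light [(153, 177), (269, 309), (355, 399)] dark []
215 light [(153, 174), (269, 309), (355, 399)] dark []
230 light [(172, 319), (355, 399)] dark []
245 light [(168, 225), (238, 247), (257, 265), (279, 320), (356, 399)] dark [(250, 254), (268, 276)]
```

The rib is just right of the fingers (cols 269–309) and has moved with them; pushing on.

```bash
python3 -m pendant '[[[1,0,0.6,0,0,0,0],[1,0,0.8,0,0,0,0],[1,0,0.8,0,0,0,0],[1,0,0.8,0,0,0,0],[1,0,0.8,0,0,0,0],[1,0,0.5,0,0,0,0],[1,0,0.3,0,0,0,0],[1,0,0,0,0,0,0]]]'
python3 -m pendant '[[[1,0,0.16,0,0,0,0],[1,0,0.16,0,0,0,0],[1,0,0,0,0,0,0]]]'
```

```text
t: 33.85
ee_pos: [0.5359, 0.2972, 0.1662]
tcp_rot: [[-0.823, 0.001, 0.567], [0.002, 1.0, 0.001], [-0.567, 0.002, -0.823]]
ft_force: [0.5, -0.0, -0.3]
finger_gap: 0.0001
gripper_force: 0.0
t: 34.22
ee_pos: [0.5359, 0.3052, 0.1662]
tcp_rot: [[-0.823, 0.001, 0.568], [0.002, 1.0, 0.001], [-0.568, 0.002, -0.823]]
ft_force: [1.0, -1.0, -0.6]
finger_gap: -0.0003
gripper_force: 0.0
```

```bash
for i in 1; do python3 -m pendant '[[[1,0,0.16,0,0,0,0],[1,0,0,0,0,0,0]]]' | sed -n '2p;4p'; python3 -m pendant '[[[1,0,0.12,0,0,0,0],[1,0,0,0,0,0,0]]]' | sed -n '2p;4p'; python3 -m pendant '[[[1,0,0.12,0,0,0,0],[1,0,0,0,0,0,0]]]' | sed -n '2p;4p'; done
```

```text
ee_pos: [0.536, 0.3093, 0.1663]
ft_force: [-1.0, -0.4, 0.6]
ee_pos: [0.5359, 0.3123, 0.1662]
ft_force: [0.3, -0.2, 0.2]
ee_pos: [0.536, 0.3152, 0.1662]
ft_force: [0.2, -0.3, -0.2]
```

```bash
python3 -m pendant '[[[1,0,0.12,0,0,0,0],[1,0,0,0,0,0,0]]]' | sed -n '2p;4p'; python3 -m pendant '[[[1,0,0.1,0,0,0,0],[1,0,0,0,0,0,0]]]' | sed -n '2p;4p'; python3 -m pendant '[[[1,0,0.1,0,0,0,0],[1,0,0,0,0,0,0]]]' | sed -n '2p;4p'
```

```text
ee_pos: [0.5359, 0.3159, 0.1661]
ft_force: [-1.9, -10.6, 5.1]
ee_pos: [0.5358, 0.316, 0.166]
ft_force: [-5.0, -21.8, 10.7]
ee_pos: [0.5358, 0.3161, 0.1659]
ft_force: [-8.1, -32.1, 15.5]
```

The force rises steeply at y=0.316 where 0.3155 was predicted, so the door is at its stop. Backing away and checking.

```bash
python3 -m pendant '[[[1,0,-0.5,0,0,0,0],[1,0,-0.1,-0.8,0,0,0],[1,0,0,-1,0,0,0],[1,0,0,-1,0,0,0],[1,0,0,-1,0,0,0],[1,0,0,-1,0,0,0],[1,0,0,0,0,0,0]]]'
python3 - <<'E'
from m import *
st=r.observe();w=cams.snapshot("wrist")[...,::-1];cv2.imwrite("pics/w18.png",w)
o=np.array([.439,0,.05]);u=np.array([.5,0,.866]);n=np.array([-.866,0,.5])
rib=lambda y,s,k:o+u*s/1e3+n*k/1e3+[0,y,0]
print("rib shut",proj("wrist",[rib(.332,125,10),rib(.332,160,10),rib(.332,195,10),rib(.327,160,10),rib(.337,160,10)],st).round(0).tolist())
C=np.array([.5825,.2935,0]);
print("cup rim 116",proj("wrist",[C+[0,.03,.116],C+[0,-.03,.116],C+[.03,0,.116],C+[0,.03,.098],C+[0,-.03,.062]],st).round(0).tolist())
g=cv2.cvtColor(cv2.GaussianBlur(w,(3,3),0),cv2.COLOR_BGR2HSV)
f=lambda k:[(int(s[0]),int(s[-1])) for s in np.split(k,np.where(np.diff(k)>2)[0]+1) if len(s)>3]
for y in range(60,215,10): print(y,f(np.where((g[y,150:400,1]<45)&(g[y,150:400,2]>60))[0]+150))
E
```

```text
t: 36.6
ee_pos: [0.4682, 0.309, 0.2672]
tcp_rot: [[-0.821, -0.0, 0.57], [0.002, 1.0, 0.004], [-0.57, 0.004, -0.821]]
ft_force: [0.7, 0.2, 0.0]
finger_gap: -0.0
gripper_force: 0.0
rib shut [[278.0, 136.0], [278.0, 177.0], [279.0, 220.0], [272.0, 177.0], [285.0, 177.0]]
cup rim 116 [[263.0, 166.0], [211.0, 166.0], [238.0, 183.0], [263.0, 155.0], [214.0, 134.0]]
60 [(334, 399)]
70 [(334, 399)]
80 [(334, 399)]
90 [(335, 399)]
100 [(335, 399)]
110 [(233, 245), (336, 399)]
120 [(225, 253), (336, 399)]
130 [(216, 261), (267, 290), (337, 399)]
140 [(215, 262), (267, 290), (337, 399)]
150 [(214, 263), (267, 290), (337, 399)]
160 [(213, 263), (267, 291), (338, 399)]
170 [(213, 263), (267, 291), (338, 399)]
180 [(222, 255), (267, 291), (338, 399)]
190 [(267, 291), (339, 399)]
200 [(150, 291), (339, 399)]
210 [(150, 291), (340, 399)]
```

The rib is back at its shut place (col 279, predicted 278). The three-cup silhouette is straight and centred at col 238, with its rim at the nested height. Handing in.

```bash
python3 -c "
from plant import r
print(r.close_job())"
```

```text
the job is handed in; nothing more can be done
None
```

The job is handed in at about 37 s: by my last camera check the cup is nested upright on the stack, the left-hand door is at its closed stop and the gripper is clear; the judge gave no verdict.

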